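# Make ready the tenon kit and present the mortise template

### The job

First tidy the two stray wooden tenons away: lay the short one flat in the short row of the plywood tray and the long one flat in the long row, beside and parallel to the one of the same length already there, and let go of them. Then lift the green cover flap of the plywood box until it stands upright and leave it open, take hold of the red tab inside, draw the hidden aluminium template straight up out of the box, and present it above the middle of the green mat: upright, still, its lower edge at least 10 cm above the bench. Finish while still holding it there in the gripper, and leave everything else on the bench alone.

Things in the scene. Friction and masses are not known exactly. Their poses are not given: they have to be found in the camera images.
- stray_short_mid (a point): Centre (half-way up) of the SHORT stray tenon: a flat beech-brown wooden slip lying on the bench, 44 mm long (its x axis), 26 mm wide (y), 14 mm thick (z). 12 g.
- stray_long_mid (a point): Centre (half-way up) of the LONG stray tenon: the same but 72 mm long (x axis); 26 mm wide (y), 14 mm thick (z). 20 g.
- kept_short_mid (a point): Centre of a short tenon (44 x 26 x 14 mm) already lying in the short row, at its +y end. It stays in its row.
- kept_long_mid (a point): Centre of a long tenon (72 x 26 x 14 mm) already lying in the long row, at its +y end. It stays in its row.
- row_long (a point): Middle of the free part of the LONG row, on its floor (6 mm above the bench); its axes are the tray's. The row is 84 mm wide inside along x. This point lies 45 mm from the row's -y end wall and about 57 mm from the middle of the tenon already there, along y.
- row_short (a point): The same point of the SHORT row, which is 56 mm wide inside along x; on its floor, axes those of the tray.
- flap (a joint): Opening angle of the green cover flap on the plywood box, in rad: 0 shut, 1.57 upright, 1.75 its stop. It starts shut or slightly ajar; its stiff hinge keeps it where it is left (about 2 N at the bar moves it). Upright, its top edge is 224 mm above the bench and stands in the way of carrying things from the box straight towards +x.
- flap_bar (a point): Middle of the flap's round steel bar handle, moving with the flap: 10 mm thick, 70 mm long, parallel to the hinge, 105 mm from the hinge across the flap and 46 mm above the hinge (40 mm above the flap's top face). With the flap shut it is near the edge towards the robot, 146 mm above the bench. Pinched by upright fingers it can turn between them as it goes round.
- flap_hinge (a point): Middle of the hinge line, fixed, on top of the box's far edge, 100 mm above the bench; axes are the box's, the hinge line along y. The flap lies from here towards -x and opens by swinging its near edge up and over towards +x.
- template_tab (a point): Centre of the red grip tab of the template: 34 mm (its x) x 12 mm thick (y) x 30 mm high (z); pinch across y. Below it the slotted aluminium plate, 96 (x) x 8 (y) x 55 (z) mm. The tab's top is 15 mm above this point, the part's lower edge 70 mm below. In the box the tab's top is 9 mm below the rim, over 45 mm free on both sides in y.
- mat: Green square viewing mat with white grid, 120 x 120 x 2 mm, fixed flat on the bench. Origin: centre of its underside.
- kitbox: Fixed plywood box under the green flap, 120 x 120 x 100 mm high, open at the top, walls and floor 6 mm thick; the hinge is 62 mm from its centre along +x. Origin: centre of its underside.
- template: Template, 92 to 182 g, standing upright in the box in a 12 mm slot between two grey blocks (tops 46 mm above the bench); comes out straight up. Origin: middle of its lower edge; z points up to the tab.
- stray_short: The short stray tenon; origin at the centre of its underside.
- stray_long: The long stray tenon; origin at the centre of its underside.
- mallet: Bystander: joiner's mallet lying on the bench, head 75 x 130 x 70 mm at +x of its origin, handle towards -x, 330 mm overall.
- earmuffs: Bystander: grey and green ear defenders, about 170 x 140 x 75 mm.
- glue: Bystander: glue bottle, 56 mm across, 160 mm tall. Origin: centre of its underside.
- chisel: Bystander: red-handled chisel lying flat, 250 mm long along its x axis.
- offcut: Bystander: wooden offcut 70 x 110 x 40 mm. Origin: centre of its underside.
- tray: Fixed plywood tray, 158 x 132 mm; floor 6 mm thick, wall tops 18 mm above the bench, walls 6 mm thick. Two rows side by side along its x axis: the long row nearer the robot, the short row farther. Both run along the tray's y axis and are 120 mm long inside; tenons lie flat across a row, their length along the tray's x. Origin: centre of its underside.
Mind the look-alikes: they are no part of the job. What is shaped like the stray_long but orange or pink is not meant. Of the things that look like the mat, the smaller one is meant.

How it is judged:
By the outcome, as a careful person would: the job done as asked, in the order asked, and still so for the second after the job is handed in, while the arm keeps its last pose, push and grip.
It also fails if it takes over 72 s, if anything falls off the work surface, if the arm or the gripper's body presses on something with over 40 N, if the wrist force passes 120 N, or if a joint passes its speed limit or range.

### The arm

A 6-joint arm with a two-finger parallel gripper is mounted at the origin on the work surface. World frame = base frame: x ahead of the robot, y to its left, z up, the work surface at z = 0. Lengths are in mm, angles in rad, forces in N, time in s.
With the tool pointing down it reaches from about 275 to 850 mm from the base axis. Payload 19 kg.
Tool frame: the origin (TCP) lies on the centre line of the jaws, within the pads' length; the fingertips stand robot.tips_ahead ahead of it and the grasp point (between the pads) lies 11 mm behind it (robot.tips_ahead is the distance from the TCP to the fingertips, in mm); z points along the fingers, y is the direction in which the jaws open and shut (so a half turn about z gives the same grasp; the last joint's range is limited). The gripper opens to 85 mm and grips with 20 to 120 N. Pads are 22 mm wide; open, the fingers measure 114 mm over their backs; the gripper's body (76 mm by 85 mm) begins 54 mm behind the grasp point. The pads swing forward as they close: fully open they stand 13 mm farther back than shut.
Start: joints at [1.072, 0.15, 1.437, -0, 1.554, -0.134], TCP at [205.141, 537.13, 239.267] pointing down, gripper open.
Joint ranges: [-2.8, 2.8], [-0.68, 2.1], [0.12, 2.68], [-1.39, 4.53], [0.16, 2.79], [-2.81, 2.81]. Speed limits (rad/s): [1.89, 1.89, 2.22, 3.01, 3.01, 3.01].

### API

Orientations are given as a rotation vector (axis times angle).
In Python, from plant import robot gives the robot as it stands.
- The arm moves only by the tool move_arm, never from a script. Its argument "increments" is a list of rows, each an object with "turn": the turn, a rotation vector about the tool's x, y, z in degrees, a list of three; "slide": the shift along the tool's x, y, z in mm, a list of three; "gripper": the finger opening in mm, from 0 to 85.4. In form: [{"turn": [rx, ry, rz], "slide": [dx, dy, dz], "gripper": gripper}, ...]. A call has 1 to 12 rows; each row shifts and turns the commanded pose from where the row before left it, along the tool's axes as they then stand; what a row does not reach is not made up. A row lasts 1/8 s, in which the tool goes at most 62.5 mm and 10.7 degrees, less where a joint would pass 70% of its speed; a pose out of reach is approached as far as the arm can. A call with a gripper value outside its range is refused whole. The fingers move at their own pace and stop on an object; "squeeze" is the grip in N (left out, the last holds). Time passes only in rows, so rows that do not move let the fingers close. It gives the time, the measured TCP pose, the force and the opening at its end, in the units of the state.
- robot.observe(): the state, without advancing time (a new reading comes with each control period).
- robot.capture(name): name is "scene" or "top" or "wrist"; returns the picture (480x640x3 uint8, blue, green, red); there is no depth.
- robot.calibration(name): a dict with "K" (3x3 intrinsics, pixels), "pose" (4x4, takes a point from camera to world coordinates). Camera axes: x right, y down, z forward; pixel columns grow to the right and rows downward; lengths in mm; the calibration is good to about 2 mm. A picture is of the moment at which its call begins: read the wrist's pose just before it. calibration takes no time and is no camera call; for the wrist camera it gives the pose at the moment of the call.
- robot.hand_in(): hands the job in, once; it reports no verdict.
Trained networks look in the newest picture that a camera, given by its name, has taken for a name from the list of things; names that differ only in an ending like _2 or _b are one class to them, and where a whole thing is asked for, a point or a joint stands for the part that bears it (a point fixed in the world has none). Each returns a list of dicts, best first, with "confidence" (0 to 1); they miss things now and then, are a little off and sometimes report something else, mostly with a low value. They report only what shows in the picture. A call takes as long as a camera call. They do not tell look-alikes from the thing itself.
- robot.boxes_of(camera, query): "extent" ([centre column, centre row, width, height] in pixels, round what is visible of it).
The state is a dict: "time_s": time; "joint_positions": joint angles; "qd": joint speeds; "joint_torque": joint torques, N m; "tool_pos": TCP position; "tcp_rot": TCP orientation; "wrist_force": force on the tool from outside, world axes, zero at the start; "wrist_torque": the same for the moment, N m; "finger_gap": opening from 0.0 (shut) to 1.0 (fully open).
Only numpy, scipy, OpenCV 4.12 (cv2) and the standard library are available. Lean on these libraries where they do the work, as an engineer would, in place of code of your own. Each camera call takes 0.05 s, during which the arm holds its last target.

## Working session

There is one attempt and no reset: what is moved stays moved. The work goes in short steps, Python scripts to look and compute and a tool call to move; the robot and the scene stay as the last step left them, time stands still between calls to the robot, and variables do not carry over. Pictures are saved under pics/ and viewed, and the job is handed in when it is done.

Besides the shell and the picture viewer there is one more tool, called as name([rows], argument=value, ...), one row to a line, values as JSON. move_arm: Moves the arm, as the interface text tells. Its arguments: {"type":"object","properties":{"increments":{"type":"array"},"squeeze":{"type":"number"}},"required":["increments"]}

```bash
ls; mkdir -p pics
python3 - <<'E'
from plant import robot
import cv2,numpy as np
np.set_printoptions(precision=3,suppress=True)
print(robot.observe()); print(robot.tips_ahead)
for n in ("scene","top","wrist"):
    im=robot.capture(n); cv2.imwrite(f"pics/{n}0.png",im); c=robot.calibration(n); print(n,c["K"],c["pose"])
E
```

```text
pics
{'time_s': 0.0, 'joint_positions': array([ 1.072,  0.151,  1.438,  0.   ,  1.554, -0.134]), 'qd': array([ 0.001,  0.   , -0.001,  0.002, -0.001,  0.   ]), 'joint_torque': array([ -0.003, -71.303, -57.088,  -0.   ,   0.008,  -0.   ]), 'tool_pos': array([205.033, 536.952, 238.694]), 'tcp_rot': array([-0.57 , -3.089,  0.002]), 'wrist_force': array([-0.167, -0.191,  0.01 ]), 'wrist_torque': array([ 0.025, -0.028, -0.003]), 'finger_gap': 1.0019198455068734}
8.0
scene [[593.993   0.    319.711]
 [  0.    593.993 238.097]
 [  0.      0.      1.   ]] [[   0.678    0.531   -0.509 1460.147]
 [   0.735   -0.488    0.47  -849.832]
 [   0.001   -0.693   -0.721 1412.551]
 [   0.       0.       0.       1.   ]]
top [[536.164   0.    312.324]
 [  0.    536.164 233.351]
 [  0.      0.      1.   ]] [[  -0.029   -0.991    0.134  357.502]
 [  -0.999    0.031    0.014  -24.365]
 [  -0.018   -0.133   -0.991 1552.871]
 [   0.       0.       0.       1.   ]]
wrist [[407.798   0.    320.267]
 [  0.    407.798 235.499]
 [  0.      0.      1.   ]] [[  0.357   0.897   0.261 137.82 ]
 [  0.934  -0.342  -0.101 563.397]
 [ -0.001   0.28   -0.96  374.557]
 [  0.      0.      0.      1.   ]]
```

View pics/top0.png

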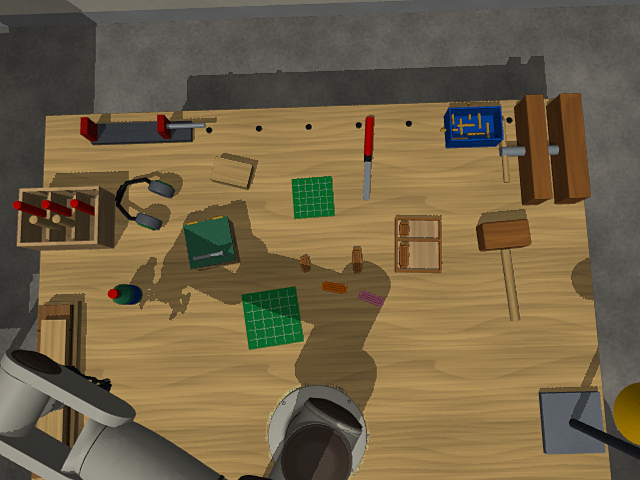

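View pics/scene0.png

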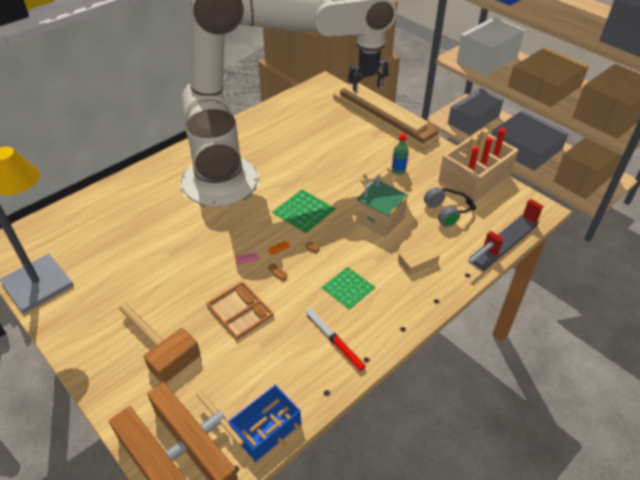

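View pics/wrist0.png

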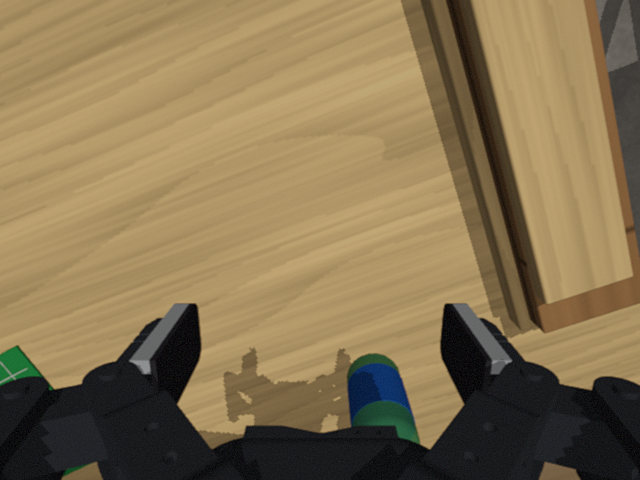

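Run:
```python
from plant import robot
for n in ("top",):
  for q in ("stray_short","stray_long","tray","mat","kitbox","flap_bar","chisel","mallet"):
    print(n,q,[(round(d["confidence"],2),[round(float(v),1) for v in d["extent"]]) for d in robot.boxes_of(n,q)[:5]])
print(robot.observe()["time_s"])
```

```text
top stray_short [(0.54, [306.6, 264.4, 12.8, 15.3]), (0.15, [419.1, 244.3, 45.3, 58.7])]
top stray_long [(0.76, [354.9, 261.9, 5.8, 27.1]), (0.74, [370.8, 298.1, 25.2, 15.1]), (0.64, [335.1, 290.1, 22.7, 17.2])]
top tray [(0.71, [416.6, 244.6, 49.8, 59.5])]
top mat [(0.82, [313.1, 195.8, 44.8, 40.3]), (0.58, [273.3, 318.9, 63.2, 66.6])]
top kitbox [(0.73, [212.1, 244.2, 58.1, 58.0])]
top flap_bar [(0.69, [210.2, 242.6, 52.4, 56.1]), (0.52, [143.2, 205.0, 61.7, 49.8]), (0.16, [356.5, 261.1, 11.4, 28.4])]
top chisel [(0.88, [369.1, 159.3, 10.1, 80.7]), (0.66, [417.1, 244.6, 45.9, 55.0])]
top mallet [(0.89, [503.6, 270.9, 58.0, 102.0]), (0.7, [124.8, 293.9, 35.8, 21.1])]
0.55
```

Top view: the short stray is at (306,263), and the brown long stray is at (357,259). Look-alikes are the orange slip at (334,288), the pink slip at (371,298), and the large mat at (272,318); the smaller mat is at (313,197). The tray is at (418,244) and the box at (211,243). Next, a close crop and measurements.

```bash
cat > h.py <<'E'
from plant import robot
import cv2,numpy as np
from scipy.spatial.transform import Rotation as R
np.set_printoptions(precision=2,suppress=True)
def ray(cal,uv,z):
    K,P=np.array(cal["K"]),np.array(cal["pose"])
    d=P[:3,:3]@np.linalg.solve(K,[uv[0],uv[1],1]); t=(z-P[2,3])/d[2]
    return P[:3,3]+t*d
def proj(cal,p):
    K,P=np.array(cal["K"]),np.array(cal["pose"])
    c=P[:3,:3].T@(np.asarray(p)-P[:3,3]); u=K@c; return u[:2]/u[2]
def crop(im,x0,x1,y0,y1,s,name):
    cv2.imwrite(name,cv2.resize(im[y0:y1,x0:x1],None,fx=s,fy=s,interpolation=cv2.INTER_CUBIC))
def st():
    o=robot.observe(); r=R.from_rotvec(o["tcp_rot"]).as_matrix()
    print("t",round(o["time_s"],2),"tcp",o["tool_pos"],"z",r[:,2],"x",r[:,0],"F",o["wrist_force"],"gap",round(o["finger_gap"]*85.4,1),"q",o["joint_positions"]); return o,r
E
python3 - <<'E'
from h import *
im=cv2.imread("pics/top0.png")
crop(im,285,445,205,315,5,"pics/c1.png"); crop(im,170,290,185,285,6,"pics/c2.png")
st()
cal=robot.calibration("top")
for n,uv,z in (("mat",(313,197),2),("short",(306,263),14),("long",(357,259),14),("tray",(418,244),18),("box",(211,243),100)): print(n,ray(cal,uv,z))
E
```

```text
t 0.55 tcp [205.15 537.13 239.25] z [-0. -0. -1.] x [-0.93  0.36  0.  ] F [-0.01 -1.44  0.87] gap 85.0 q [ 1.07  0.15  1.44  0.    1.55 -0.13]
mat [674.94  -7.98   2.  ]
short [479.95  17.65  14.  ]
long [ 487.01 -129.21   14.  ]
tray [ 524.48 -305.5    18.  ]
box [535.82 273.81 100.  ]
```

View pics/c1.png

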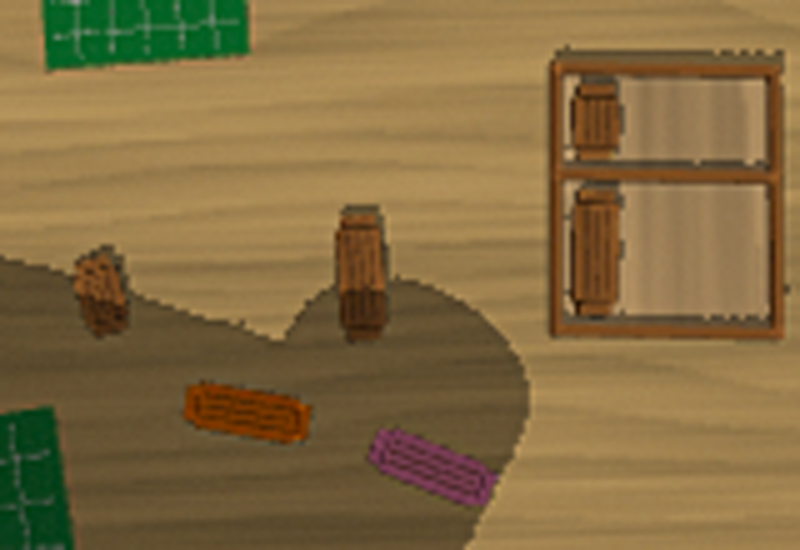

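View pics/c2.png

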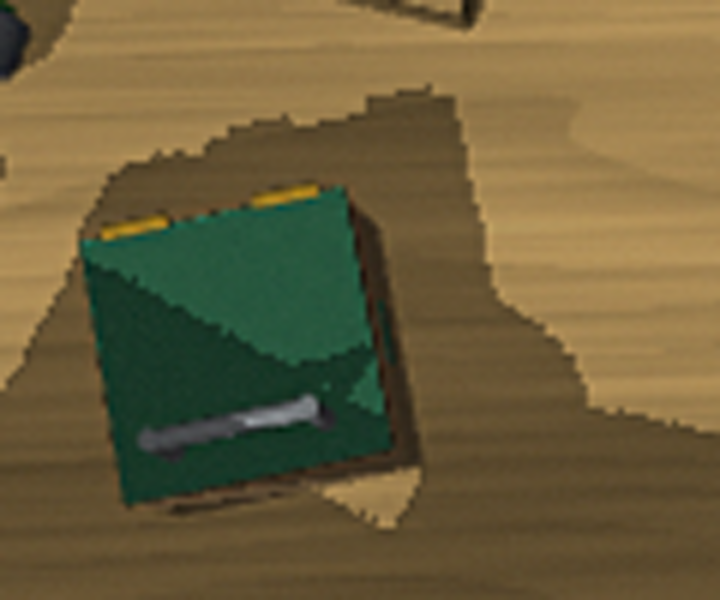

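move_arm([
  {"slide": [-46.1, -40.1, 0], "turn": [0, 0, 0], "gripper": 85},
  {"slide": [-46.1, -40.1, 0], "turn": [0, 0, 0], "gripper": 85},
  {"slide": [-46.1, -40.1, 0], "turn": [0, 0, 0], "gripper": 85},
  {"slide": [-46.1, -40.1, 0], "turn": [0, 0, 0], "gripper": 85},
  {"slide": [-46.1, -40.1, 0], "turn": [0, 0, 0], "gripper": 85},
  {"slide": [-46.1, -40.1, 0], "turn": [0, 0, 0], "gripper": 85},
  {"slide": [-46.1, -40.1, 0], "turn": [0, 0, 0], "gripper": 85},
  {"slide": [-46.1, -40.1, 0], "turn": [0, 0, 0], "gripper": 85},
  {"slide": [-46.1, -40.1, 0], "turn": [0, 0, 0], "gripper": 85},
  {"slide": [-46.1, -40.1, 0], "turn": [0, 0, 0], "gripper": 85},
  {"slide": [-46.1, -40.1, 0], "turn": [0, 0, 0], "gripper": 85},
  {"slide": [-46.1, -40.1, 0], "turn": [0, 0, 0], "gripper": 85},
])

```text
time_s: 2.05
tool_pos: [550.9, -111.8, 239.5]
tcp_rot: [0.57, 3.089, -0.0]
wrist_force: [1.2, 0.6, 0.4]
finger_gap: 0.996
```

move_arm([
  {"slide": [0, 0, 0], "turn": [0, 0, -10.4], "gripper": 85},
  {"slide": [0, 0, 0], "turn": [0, 0, -10.4], "gripper": 85},
  {"slide": [0, 0, 0], "turn": [0, 0, 0], "gripper": 85},
])

```text
time_s: 2.42
tool_pos: [550.3, -109.9, 239.2]
tcp_rot: [-0.004, -3.141, 0.0]
wrist_force: [0.3, 0.0, 0.2]
finger_gap: 0.998
```

Run:
```python
from h import *
st(); c=robot.calibration("wrist"); im=robot.capture("wrist"); cv2.imwrite("pics/w1.png",im)
np.savez("w1.npz",K=c["K"],pose=c["pose"])
st()
```

```text
t 2.42 tcp [ 550.26 -109.87  239.22] z [-0. -0. -1.] x [-1.  0.  0.] F [0.27 0.01 0.22] gap 85.2 q [-0.33  0.12  1.47 -0.    1.55 -1.9 ]
t 2.48 tcp [ 550.25 -109.76  239.34] z [-0. -0. -1.] x [-1.    0.01  0.  ] F [-0.65  0.17  0.16] gap 84.9 q [-0.33  0.12  1.47 -0.    1.55 -1.9 ]
```

View pics/w1.png

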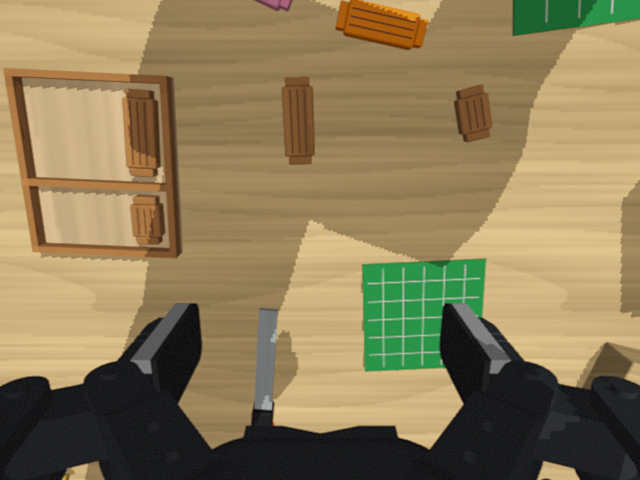

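The wrist view shows everything: tray (5–180, 70–257), brown long stray (298,121), short stray (473,113), and small mat (424,315). The orange slip is at (381,23). I'll enlarge it to get the corners.

Run:
```python
from h import *
im=cv2.imread("pics/w1.png")
crop(im,270,330,65,175,7,"pics/d1.png"); crop(im,445,505,75,150,8,"pics/d2.png"); crop(im,0,190,60,265,4,"pics/d3.png")
a=cv2.imread("pics/d1.png");b=cv2.imread("pics/d2.png")
b=cv2.copyMakeBorder(b,0,a.shape[0]-b.shape[0],0,0,cv2.BORDER_CONSTANT) if a.shape[0]>b.shape[0] else b
cv2.imwrite("pics/d12.png",np.hstack([a,b][:2]))
print(a.shape,b.shape)
```

```text
(770, 420, 3) (770, 480, 3)
```

Run:
```python
import cv2
b=cv2.imread("pics/d12.png");print(b.shape); cv2.imwrite("pics/d12s.png",b[:600] if b.shape[0]<=600 else cv2.resize(b,None,fx=600/b.shape[0],fy=600/b.shape[0]))
b=cv2.imread("pics/d3.png");b=cv2.resize(b,None,fx=.73,fy=.73); cv2.imwrite("pics/d3s.png",b);print(b.shape)
```

```text
(770, 900, 3)
(599, 555, 3)
```

View pics/d12s.png

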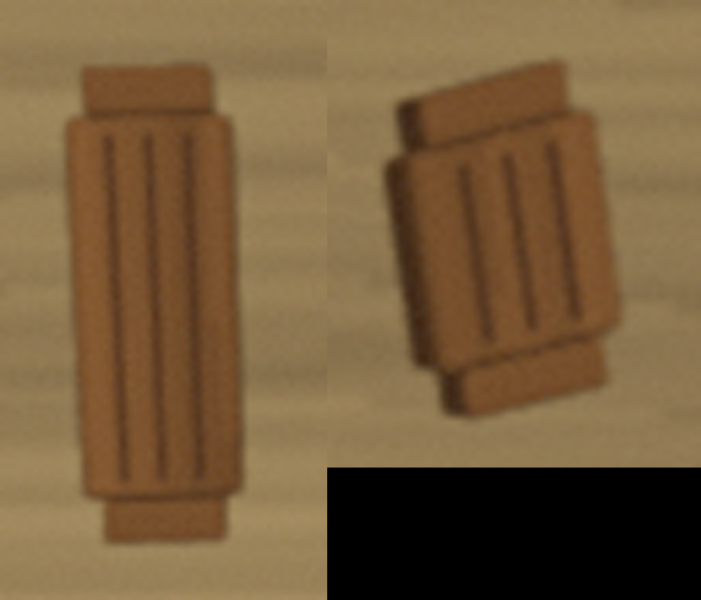

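View pics/d3s.png

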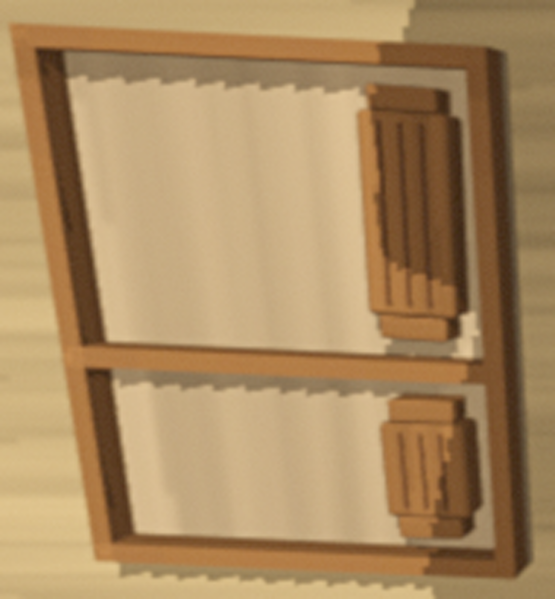

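Run:
```python
from h import *
c=dict(np.load("w1.npz"))
def pts(l,s,o,off,z): return np.array([ray(c,((u-off)/s+o[0],v/s+o[1]),z) for u,v in l])
L=pts([(68,116),(231,116),(243,492),(87,496)],5.4545,(270,65),0,14)
S=pts([(410,155),(592,110),(620,328),(440,368)],6.2338,(445,75),327.3,14)
T=pts([(37,48),(468,70),(497,550),(112,543)],2.92,(0,60),0,18)
for n,P in (("L",L),("S",S),("T",T)):
    print(n,P[:,:2].tolist() and P[:,:2]); m=P.mean(0); a=(P[2]+P[3]-P[0]-P[1])/2; b=(P[1]+P[2]-P[0]-P[3])/2
    print(" c",m[:2],"len",np.linalg.norm(a),"wid",np.linalg.norm(b),"ang a",np.degrees(np.arctan2(a[1],a[0])),"ang b-90",np.degrees(np.arctan2(b[1],b[0]))-90)
# kept
kl=pts([(360,112),(460,115),(467,312),(370,310)],2.92,(0,60),0,20).mean(0); ks=pts([(383,422),(473,420),(480,515),(390,512)],2.92,(0,60),0,20).mean(0)
print("kept",kl,ks)
top=robot.calibration("top")
for P in (L,S,T): print([proj(top,p).round(0).tolist() for p in P])
```

```text
L [[ 453.9  -140.17]
 [ 453.97 -115.28]
 [ 510.55 -113.83]
 [ 511.1  -138.79]]
 c [ 482.38 -127.02] len 56.90975535018332 wid 24.926047324037597 ang a 1.4246029485767733 ang b-90 0.5548171025602358
S [[465.09   7.28]
 [459.42  31.19]
 [487.74  38.19]
 [493.    13.98]]
 c [476.31  22.66] len 28.937112165949472 wid 24.67057075812363 ang a 13.698052718639891 ang b-90 12.795253990841857
T [[ 445.94 -360.45]
 [ 452.09 -240.29]
 [ 594.23 -247.18]
 [ 591.55 -368.02]]
 c [ 520.95 -303.98] len 144.04981930408098 wid 120.58049369260812 ang a -2.8772363322348933 ang b-90 -2.09845485851379
kept [ 491.47 -259.5    20.  ] [ 566.98 -263.69   20.  ]
[[361.0, 270.0], [353.0, 271.0], [351.0, 251.0], [360.0, 251.0]]
[[310.0, 268.0], [301.0, 270.0], [299.0, 261.0], [307.0, 258.0]]
[[439.0, 271.0], [397.0, 270.0], [396.0, 221.0], [438.0, 220.0]]
```

Tray sizes match (144×120 against 146×120, yaw about −2.5°), and both kept tenons sit where they should. Row centres: long (489.4,−317.7), short (565.4,−320.9). Going for the short stray first.

move_arm([
  {"slide": [24.6, 44.2, 0], "turn": [0, 0, 0], "gripper": 85},
  {"slide": [24.6, 44.2, 0], "turn": [0, 0, 0], "gripper": 85},
  {"slide": [24.6, 44.2, 0], "turn": [0, 0, 0], "gripper": 85},
  {"slide": [0, 0, 55], "turn": [0, 0, -6.6], "gripper": 85},
  {"slide": [0, 0, 55], "turn": [0, 0, -6.6], "gripper": 85},
  {"slide": [0, 0, 40], "turn": [0, 0, 0], "gripper": 85},
  {"slide": [0, 0, 0], "turn": [0, 0, 0], "gripper": 85},
])

```text
time_s: 3.35
tool_pos: [475.2, 23.3, 87.5]
tcp_rot: [0.352, -3.117, -0.001]
wrist_force: [0.7, -1.0, 0.9]
finger_gap: 0.995
```

Run:
```python
from h import *
st(); c=robot.calibration("wrist"); im=robot.capture("wrist"); 
for p in ((476.3,22.7,14),): 
    u=proj(c,p); print(u); cv2.drawMarker(im,tuple(int(v) for v in u),(255,0,0),0,12,1)
cv2.imwrite("pics/w2.png",im)
```

```text
t 3.35 tcp [475.2   23.28  87.46] z [-0.  0. -1.] x [-0.97 -0.22  0.  ] F [ 0.71 -1.02  0.95] gap 85.0 q [-0.11  0.05  1.86 -0.    1.23 -1.91]
[316.66 256.76]
```

View pics/w2.png

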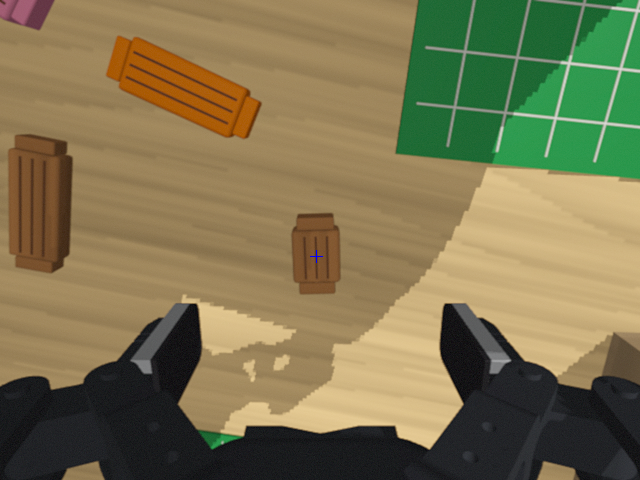

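The short stray sits at (316,254), aligned and centred between the jaws, and the marker agrees. Descend, grip and lift.

move_arm([
  {"slide": [0, 0, 40], "turn": [0, 0, 0], "gripper": 85},
  {"slide": [0, 0, 25], "turn": [0, 0, 0], "gripper": 60},
  {"slide": [0, 0, 12], "turn": [0, 0, 0], "gripper": 50},
  {"slide": [0, 0, 0], "turn": [0, 0, 0], "gripper": 15},
  {"slide": [0, 0, 0], "turn": [0, 0, 0], "gripper": 15},
  {"slide": [0, 0, 0], "turn": [0, 0, 0], "gripper": 15},
  {"slide": [0, 0, 0], "turn": [0, 0, 0], "gripper": 15},
  {"slide": [0, 0, 0], "turn": [0, 0, 0], "gripper": 15},
], squeeze=30)

```text
time_s: 4.4
tool_pos: [477.6, 22.9, 13.8]
tcp_rot: [-0.358, 3.119, -0.001]
wrist_force: [0.5, -0.1, 8.3]
finger_gap: 0.291
```

Run:
```python
from h import *
st(); cv2.imwrite("pics/w3.png",robot.capture("wrist"));
```

```text
t 4.4 tcp [477.6   22.88  13.75] z [ 0. -0. -1.] x [-0.97 -0.23 -0.  ] F [ 0.48 -0.1   8.27] gap 24.8 q [-0.11  0.15  1.93 -0.    1.06 -1.91]
```

View pics/w3.png

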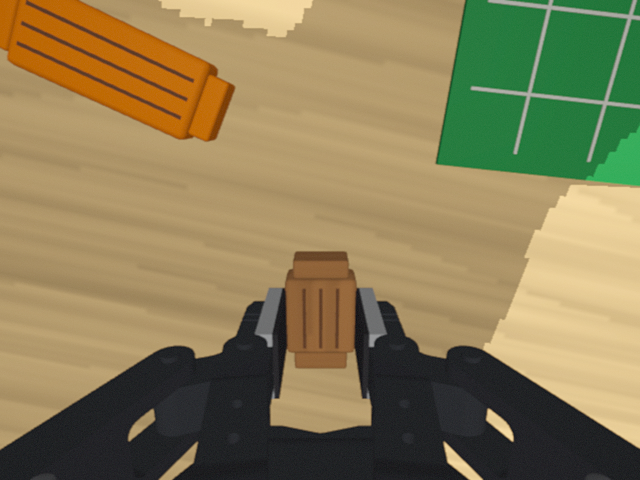

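move_arm([
  {"slide": [0, 0, -30], "turn": [0, 0, 0], "gripper": 15},
  {"slide": [0, 0, -20], "turn": [0, 0, 7.85], "gripper": 15},
  {"slide": [0, 0, -20], "turn": [0, 0, 7.85], "gripper": 15},
  {"slide": [-14.7, -48.5, 0], "turn": [0, 0, 0], "gripper": 15},
  {"slide": [-14.7, -48.5, 0], "turn": [0, 0, 0], "gripper": 15},
  {"slide": [-14.7, -48.5, 0], "turn": [0, 0, 0], "gripper": 15},
  {"slide": [-14.7, -48.5, 0], "turn": [0, 0, 0], "gripper": 15},
  {"slide": [-14.7, -48.5, 0], "turn": [0, 0, 0], "gripper": 15},
  {"slide": [-14.7, -48.5, 0], "turn": [0, 0, 0], "gripper": 15},
  {"slide": [-14.7, -48.5, 0], "turn": [0, 0, 0], "gripper": 15},
  {"slide": [0, 0, 15], "turn": [0, 0, 0], "gripper": 15},
  {"slide": [0, 0, 0], "turn": [0, 0, 0], "gripper": 15},
])

```text
time_s: 5.95
tool_pos: [563.4, -320.3, 66.4]
tcp_rot: [-0.072, -3.139, -0.002]
wrist_force: [-0.1, -0.5, -0.1]
finger_gap: 0.292
```

Run:
```python
from h import *
st(); c=robot.calibration("wrist"); im=robot.capture("wrist")
# tray model corners overlay: inner rim
a=np.radians(-2.5);X=np.array([np.cos(a),np.sin(a),0]);Y=np.array([-np.sin(a),np.cos(a),0]);o=np.array([521,-304,0])
for (x0,x1) in ((-73,11),(17,73)):
    q=[proj(c,o+x*X+y*Y+np.array([0,0,18])) for x,y in ((x0,-60),(x1,-60),(x1,60),(x0,60))]
    cv2.polylines(im,[np.int32(q)],True,(255,0,0),1)
cv2.imwrite("pics/w4.png",im)
```

```text
t 5.95 tcp [ 563.44 -320.28   66.4 ] z [-0.  0. -1.] x [-1.    0.05  0.  ] F [-0.13 -0.51 -0.12] gap 24.9 q [-0.64  0.41  1.47  0.    1.27 -2.16]
```

View pics/w4.png

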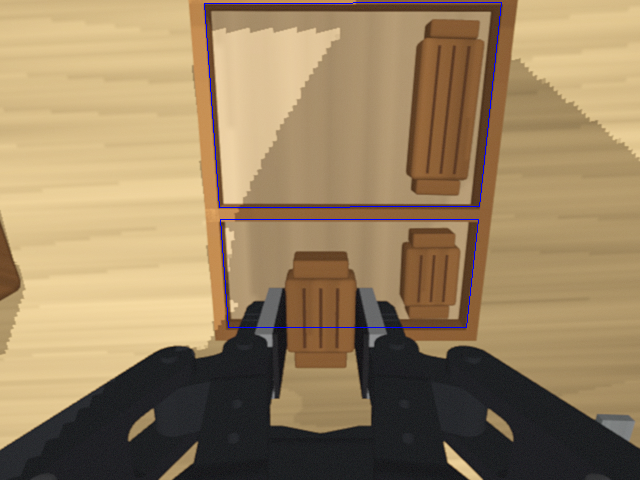

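The tray model outline fits to within 1–2 mm. The tenon hangs above the short row between walls and clear of the kept one. Lower it with a 3 mm correction, and release.

move_arm([
  {"slide": [-3, 0, 20], "turn": [0, 0, 0], "gripper": 15},
  {"slide": [0, 0, 18], "turn": [0, 0, 0], "gripper": 15},
  {"slide": [0, 0, 6], "turn": [0, 0, 0], "gripper": 15},
  {"slide": [0, 0, 1.5], "turn": [0, 0, 0], "gripper": 15},
  {"slide": [0, 0, 0], "turn": [0, 0, 0], "gripper": 15},
])

```text
time_s: 6.62
tool_pos: [567.2, -321.1, 22.1]
tcp_rot: [0.071, 3.14, -0.001]
wrist_force: [0.3, -0.3, 0.9]
finger_gap: 0.293
```

Run:
```python
from h import *
st(); cv2.imwrite("pics/w5.png",robot.capture("wrist"))
```

```text
t 6.62 tcp [ 567.21 -321.1    22.15] z [ 0. -0. -1.] x [-1.    0.05 -0.  ] F [ 0.32 -0.35  0.91] gap 25.0 q [-0.63  0.46  1.5  -0.    1.19 -2.16]
```

View pics/w5.png

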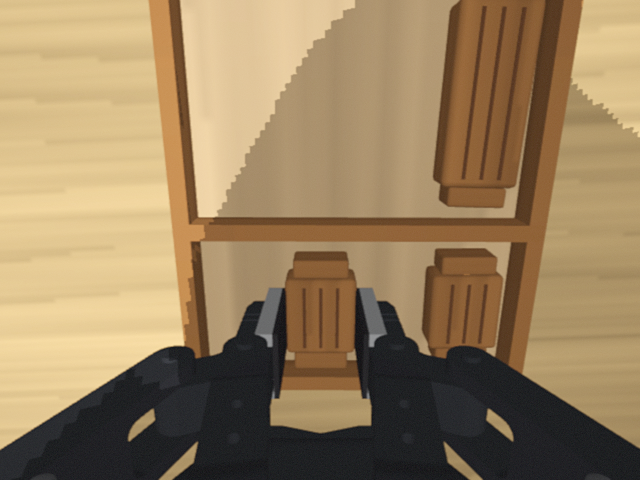

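move_arm([
  {"slide": [0, 0, 1.5], "turn": [0, 0, 0], "gripper": 15},
  {"slide": [0, 0, 0], "turn": [0, 0, 0], "gripper": 42},
  {"slide": [0, 0, 0], "turn": [0, 0, 0], "gripper": 42},
  {"slide": [0, 0, 0], "turn": [0, 0, 0], "gripper": 42},
  {"slide": [0, 0, -20], "turn": [0, 0, 0], "gripper": 42},
  {"slide": [0, 0, -40], "turn": [0, 0, 0], "gripper": 60},
  {"slide": [0, 0, -10], "turn": [0, 0, 0], "gripper": 85},
  {"slide": [0, 0, 0], "turn": [0, 0, 0], "gripper": 85},
])

```text
time_s: 7.68
tool_pos: [567.4, -321.2, 91.8]
tcp_rot: [0.071, 3.139, -0.002]
wrist_force: [0.1, 0.3, -0.6]
finger_gap: 0.997
```

Run:
```python
from h import *
st(); cv2.imwrite("pics/w6.png",robot.capture("wrist"))
```

```text
t 7.67 tcp [ 567.45 -321.23   91.79] z [ 0. -0. -1.] x [-1.    0.05 -0.  ] F [ 0.09  0.33 -0.63] gap 85.2 q [-0.63  0.39  1.44 -0.    1.31 -2.16]
```

View pics/w6.png

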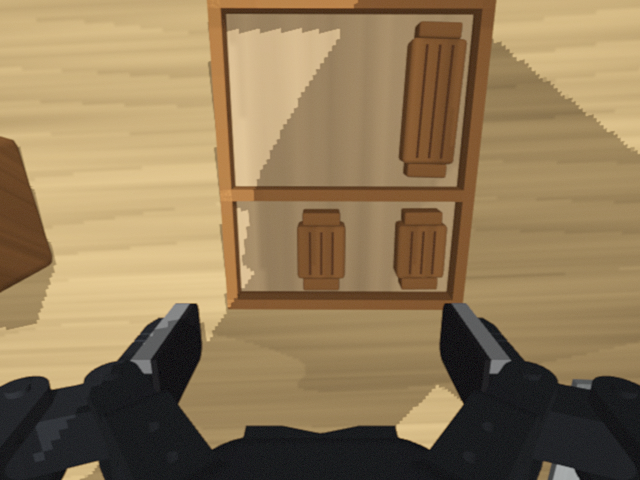

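The short tenon lies flat at (321,248), parallel to the kept one. Now the long stray.

move_arm([
  {"slide": [23.2, 47.5, 0], "turn": [0, 0, 0], "gripper": 85},
  {"slide": [23.2, 47.5, 0], "turn": [0, 0, 0], "gripper": 85},
  {"slide": [23.2, 47.5, 0], "turn": [0, 0, 0], "gripper": 85},
  {"slide": [23.2, 47.5, 0], "turn": [0, 0, 0], "gripper": 85},
  {"slide": [0, 0, 20], "turn": [0, 0, -3.5], "gripper": 85},
  {"slide": [0, 0, 0], "turn": [0, 0, 0], "gripper": 85},
])

```text
time_s: 8.48
tool_pos: [482.0, -126.3, 68.9]
tcp_rot: [0.025, -3.139, -0.002]
wrist_force: [0.6, -0.8, 0.6]
finger_gap: 0.997
```

Run:
```python
from h import *
st(); c=robot.calibration("wrist"); im=robot.capture("wrist"); 
for p in ((482.4,-127,14),): 
    u=proj(c,p); print(u); cv2.drawMarker(im,tuple(int(v) for v in u),(255,0,0),0,12,1)
cv2.imwrite("pics/w7.png",im)
```

```text
t 8.47 tcp [ 481.98 -126.28   68.85] z [-0.  0. -1.] x [-1.   -0.02  0.  ] F [ 0.64 -0.75  0.57] gap 85.2 q [-0.41  0.12  1.83 -0.    1.19 -2.  ]
[316.86 268.23]
```

View pics/w7.png

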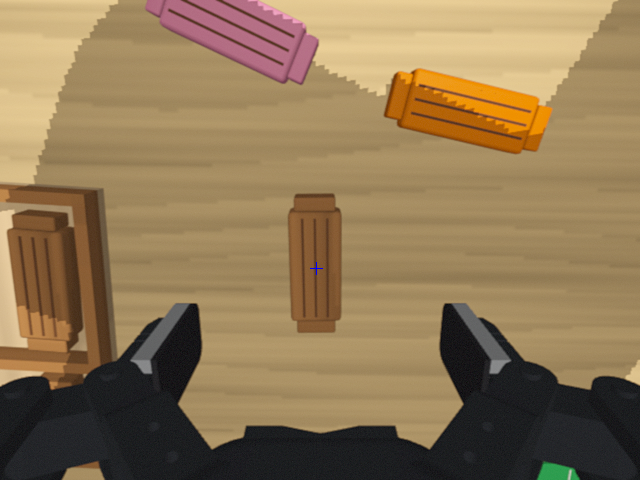

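move_arm([
  {"slide": [0, 0, 30], "turn": [0, 0, 0], "gripper": 70},
  {"slide": [0, 0, 20], "turn": [0, 0, 0], "gripper": 55},
  {"slide": [0, 0, 6], "turn": [0, 0, 0], "gripper": 45},
  {"slide": [0, 0, 0], "turn": [0, 0, 0], "gripper": 15},
  {"slide": [0, 0, 0], "turn": [0, 0, 0], "gripper": 15},
  {"slide": [0, 0, 0], "turn": [0, 0, 0], "gripper": 15},
  {"slide": [0, 0, 0], "turn": [0, 0, 0], "gripper": 15},
], squeeze=40)

```text
time_s: 9.4
tool_pos: [483.3, -127.2, 14.9]
tcp_rot: [-0.025, 3.141, -0.001]
wrist_force: [-0.9, -0.7, 6.3]
finger_gap: 0.285
```

Run:
```python
from h import *
st(); c=robot.calibration("wrist"); im=robot.capture("wrist"); cv2.imwrite("pics/w8.png",im); np.savez("w8.npz",K=c["K"],pose=c["pose"])
```

```text
t 9.4 tcp [ 483.31 -127.17   14.91] z [ 0. -0. -1.] x [-1.   -0.02 -0.  ] F [-0.95 -0.69  6.25] gap 24.3 q [-0.41  0.19  1.88 -0.    1.07 -2.  ]
```

View pics/w8.png

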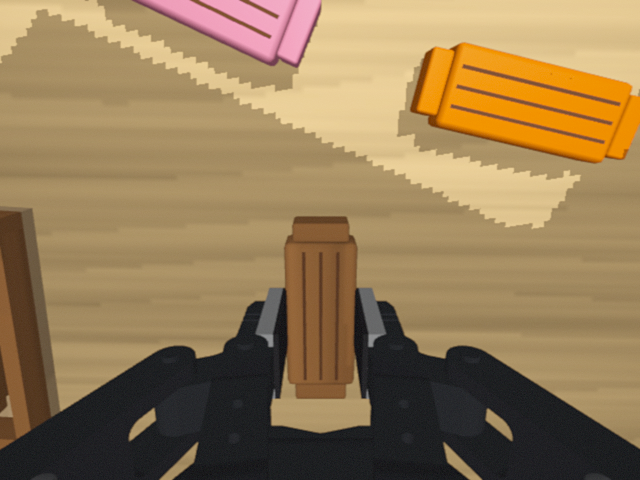

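move_arm([
  {"slide": [0, 0, -25], "turn": [0, 0, 0], "gripper": 15},
  {"slide": [0, 0, -30], "turn": [0, 0, 3.4], "gripper": 15},
  {"slide": [-4, -47.5, 0], "turn": [0, 0, 0], "gripper": 15},
  {"slide": [-4, -47.5, 0], "turn": [0, 0, 0], "gripper": 15},
  {"slide": [-4, -47.5, 0], "turn": [0, 0, 0], "gripper": 15},
  {"slide": [-4, -47.5, 0], "turn": [0, 0, 0], "gripper": 15},
  {"slide": [0, 0, 0], "turn": [0, 0, 0], "gripper": 15},
  {"slide": [0, 0, 0], "turn": [0, 0, 0], "gripper": 15},
])

```text
time_s: 10.45
tool_pos: [490.5, -317.1, 69.1]
tcp_rot: [-0.069, -3.14, -0.001]
wrist_force: [-0.2, 0.1, -0.0]
finger_gap: 0.292
```

Run:
```python
from h import *
c8=dict(np.load("w8.npz"))
a,b=ray(c8,(320.5,240),14),ray(c8,(320.5,383),14); print("tenon ends",a,b,(a+b)/2)
a,b=ray(c8,(320.5,218),7),ray(c8,(320.5,398),7); print("tongue ends",a,b,(a+b)/2)
st(); c=robot.calibration("wrist"); im=robot.capture("wrist")
a=np.radians(-2.5);X=np.array([np.cos(a),np.sin(a),0]);Y=np.array([-np.sin(a),np.cos(a),0]);o=np.array([521,-304,0])
for (x0,x1) in ((-73,11),(17,73)):
    q=[proj(c,o+x*X+y*Y+np.array([0,0,18])) for x,y in ((x0,-60),(x1,-60),(x1,60),(x0,60))]
    cv2.polylines(im,[np.int32(q)],True,(255,0,0),1)
cv2.imwrite("pics/w9.png",im)
```

```text
tenon ends [ 452.81 -126.68   14.  ] [ 511.14 -125.76   14.  ] [ 481.98 -126.22   14.  ]
tongue ends [ 446.62 -126.77    7.  ] [ 523.52 -125.57    7.  ] [ 485.07 -126.17    7.  ]
t 10.45 tcp [ 490.49 -317.09   69.11] z [-0.  0. -1.] x [-1.    0.04  0.  ] F [-0.18  0.05 -0.02] gap 24.9 q [-0.71  0.28  1.63  0.    1.23 -2.23]
```

View pics/w9.png

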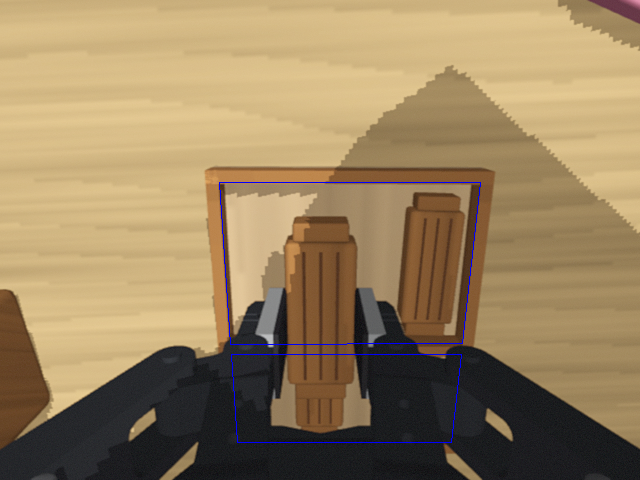

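move_arm([
  {"slide": [-0.5, 0, 20], "turn": [0, 0, 0], "gripper": 15},
  {"slide": [0, 0, 18], "turn": [0, 0, 0], "gripper": 15},
  {"slide": [0, 0, 7], "turn": [0, 0, 0], "gripper": 15},
  {"slide": [0, 0, 2.5], "turn": [0, 0, 0], "gripper": 15},
  {"slide": [0, 0, 0], "turn": [0, 0, 0], "gripper": 15},
])

```text
time_s: 11.12
tool_pos: [491.4, -317.5, 22.2]
tcp_rot: [0.068, 3.141, -0.0]
wrist_force: [1.0, -0.0, -0.1]
finger_gap: 0.288
```

Run:
```python
from h import *
st(); cv2.imwrite("pics/w10.png",robot.capture("wrist"))
```

```text
t 11.12 tcp [ 491.35 -317.54   22.16] z [ 0. -0. -1.] x [-1.    0.04 -0.  ] F [ 1.03 -0.02 -0.14] gap 24.6 q [-0.71  0.34  1.67 -0.    1.13 -2.23]
```

View pics/w10.png

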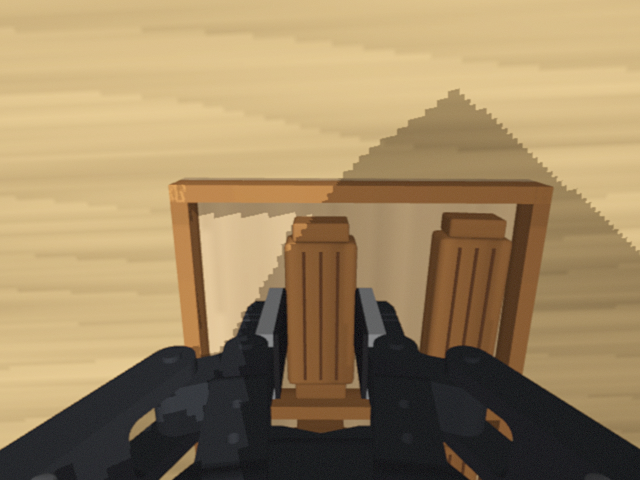

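move_arm([
  {"slide": [0, 0, 1.4], "turn": [0, 0, 0], "gripper": 15},
  {"slide": [0, 0, 0], "turn": [0, 0, 0], "gripper": 42},
  {"slide": [0, 0, 0], "turn": [0, 0, 0], "gripper": 42},
  {"slide": [0, 0, 0], "turn": [0, 0, 0], "gripper": 42},
  {"slide": [0, 0, -20], "turn": [0, 0, 0], "gripper": 42},
  {"slide": [0, 0, -45], "turn": [0, 0, 0], "gripper": 60},
  {"slide": [0, 0, -60], "turn": [0, 0, 0], "gripper": 85},
  {"slide": [-20, 0, -55], "turn": [0, 0, 0], "gripper": 85},
  {"slide": [-30, 0, -25], "turn": [0, 0, 0], "gripper": 85},
  {"slide": [-10, 0, 0], "turn": [0, 0, 0], "gripper": 85},
  {"slide": [0, 0, 0], "turn": [0, 0, 0], "gripper": 85},
])

```text
time_s: 12.55
tool_pos: [551.0, -319.8, 223.9]
tcp_rot: [-0.068, -3.139, -0.002]
wrist_force: [-1.3, 0.3, -1.3]
finger_gap: 0.998
```

Run:
```python
from h import *
st(); cv2.imwrite("pics/w11.png",robot.capture("wrist"))
```

```text
t 12.55 tcp [ 550.97 -319.84  223.86] z [-0.  0. -1.] x [-1.    0.04  0.  ] F [-1.31  0.32 -1.26] gap 85.3 q [-0.65  0.29  1.3  -0.    1.55 -2.17]
```

View pics/w11.png

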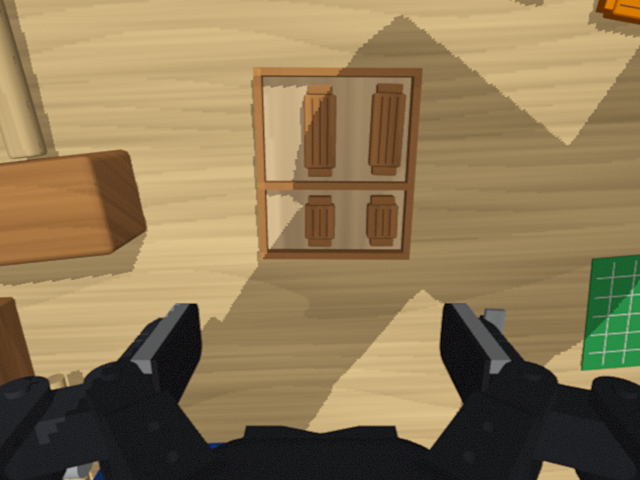

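Both tenons lie parallel in their rows at (320,130) and (320,220). Now to the box.

move_arm([
  {"slide": [-0.7, 50.4, -7], "turn": [0, 0, 0], "gripper": 85},
  {"slide": [-0.7, 50.4, -7], "turn": [0, 0, 0], "gripper": 85},
  {"slide": [-0.7, 50.4, -7], "turn": [0, 0, 0], "gripper": 85},
  {"slide": [-0.7, 50.4, -7], "turn": [0, 0, 0], "gripper": 85},
  {"slide": [-0.7, 50.4, -7], "turn": [0, 0, 0], "gripper": 85},
  {"slide": [-0.7, 50.4, -7], "turn": [0, 0, 0], "gripper": 85},
  {"slide": [-0.7, 50.4, -7], "turn": [0, 0, 0], "gripper": 85},
  {"slide": [-0.7, 50.4, -7], "turn": [0, 0, 0], "gripper": 85},
  {"slide": [-0.7, 50.4, -7], "turn": [0, 0, 0], "gripper": 85},
  {"slide": [-0.7, 50.4, -7], "turn": [0, 0, 0], "gripper": 85},
  {"slide": [-0.7, 50.4, -7], "turn": [0, 0, 0], "gripper": 85},
  {"slide": [-0.7, 50.4, -7], "turn": [0, 0, 0], "gripper": 85},
])

```text
time_s: 14.1
tool_pos: [585.3, 284.6, 308.6]
tcp_rot: [-0.069, -3.139, 0.001]
wrist_force: [0.1, -0.0, -0.8]
finger_gap: 0.995
```

move_arm([
  {"slide": [0, 0, 0], "turn": [0, 0, -7], "gripper": 85},
  {"slide": [0, 0, 0], "turn": [0, 0, -7], "gripper": 85},
  {"slide": [0, 0, 0], "turn": [0, 0, 0], "gripper": 85},
])

```text
time_s: 14.48
tool_pos: [585.5, 283.2, 308.4]
tcp_rot: [0.313, -3.124, 0.001]
wrist_force: [1.1, 0.4, -0.6]
finger_gap: 0.994
```

Run:
```python
from h import *
st(); c=robot.calibration("wrist"); im=robot.capture("wrist"); cv2.imwrite("pics/w12.png",im); np.savez("w12.npz",K=c["K"],pose=c["pose"])
im=robot.capture("scene"); crop(im,320,450,160,250,6,"pics/s12.png")
```

```text
t 14.47 tcp [585.52 283.22 308.41] z [-0. -0. -1.] x [-0.98 -0.2   0.  ] F [ 1.1   0.45 -0.56] gap 84.9 q [ 0.33  0.3   1.12 -0.    1.73 -1.44]
```

View pics/w12.png

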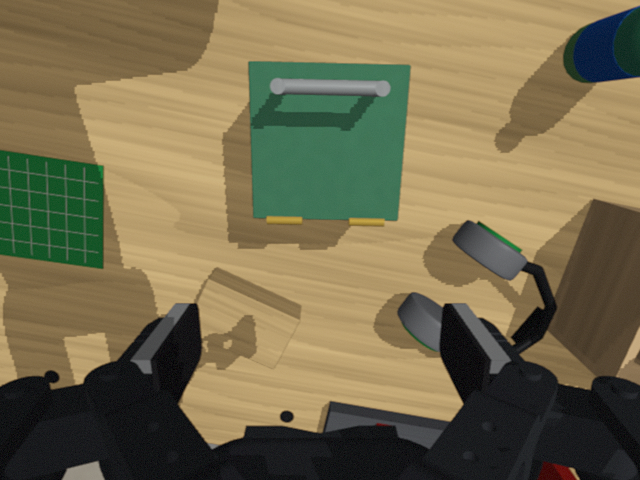

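View pics/s12.png

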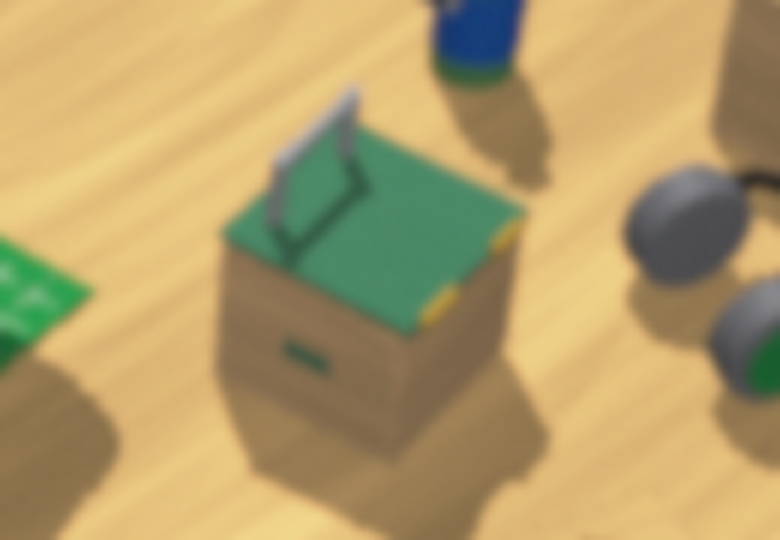

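Run:
```python
from h import *
c=dict(np.load("w12.npz"))
h=[ray(c,p,103) for p in ((267,220),(302,220),(349,222),(385,222))]; print("hinge",np.array(h))
d=h[3]-h[0]; print("y dir ang", np.degrees(np.arctan2(d[1],d[0]))-90)
f0,f1=ray(c,(253,217),106),ray(c,(398,220),106); print("far edge",f0,f1,np.linalg.norm(f1-f0))
for z in (106,112,118,124):
    n0,n1=ray(c,(249,62),z),ray(c,(410,66),z); print(z,n0,n1,"wid",np.linalg.norm(n1-n0),"dep",np.linalg.norm((n0+n1-f0-f1)/2))
for z in (146,152,158,164):
    a,b=ray(c,(272,87),z),ray(c,(388,89),z); m=(a+b)/2; print(z,m,"len",np.linalg.norm(b-a), np.degrees(np.arctan2((b-a)[1],(b-a)[0]))-90)
# joint predict bar vs angle using hinge
hm=(h[1]+h[2])/2; 
a=np.radians(11.6); X=np.array([np.cos(a),np.sin(a),0])
print("hinge mid",hm, "box c",hm-62*X)
for th in (0,.05,.1,.15):
    hh=hm.copy(); hh[2]=100
    p=hh+X*(-105*np.cos(th)+46*np.sin(th))+np.array([0,0,105*np.sin(th)+46*np.cos(th)])
    print(th,p,proj(c,p))
```

```text
hinge [[607.57 241.86 103.  ]
 [601.59 271.42 103.  ]
 [595.29 311.5  103.  ]
 [589.13 341.95 103.  ]]
y dir ang 10.443289051407447
far edge [606.53 229.98 106.  ] [584.56 351.77 106.  ] 123.75218864915148
106 [486.01 208.19 106.  ] [464.22 330.23 106.  ] wid 123.968710775035 dep 122.36115729615157
112 [486.53 209.28 112.  ] [465.13 329.16 112.  ] wid 121.76946528033213 dep 121.80786906151202
118 [487.05 210.38 118.  ] [466.03 328.09 118.  ] wid 119.57021978562926 dep 121.5527449550976
124 [487.56 211.47 124.  ] [466.93 327.02 124.  ] wid 117.37097429092637 dep 121.5976617262487
146 [494.81 272.73 146.  ] len 79.95785561237626 10.513853335442619
152 [495.22 272.68 152.  ] len 78.34911294773892 10.513853335442633
158 [495.63 272.62 158.  ] len 76.74037028310154 10.513853335442619
164 [496.04 272.56 164.  ] len 75.13162761846421 10.513853335442647
hinge mid [598.44 291.46 103.  ] box c [537.71 278.99 103.  ]
0 [495.58 270.35 146.  ] [326.42  88.43]
0.05 [497.96 270.83 151.19] [326.53  91.71]
0.1 [500.6  271.38 156.25] [326.63  95.51]
0.15 [503.47 271.97 161.17] [326.74  99.83]
```

Flap is shut and the measurements agree: bar at (495,272.6,146), predicted 495.1/272.5 from the hinge mid (598.4,291.5), box yaw about 10.4°. Turn 90° to pinch across the bar.

move_arm([
  {"slide": [0, 0, 8], "turn": [0, 0, 10.1], "gripper": 50},
  {"slide": [0, 0, 8], "turn": [0, 0, 10.1], "gripper": 50},
  {"slide": [0, 0, 8], "turn": [0, 0, 10.1], "gripper": 50},
  {"slide": [0, 0, 8], "turn": [0, 0, 10.1], "gripper": 50},
  {"slide": [0, 0, 8], "turn": [0, 0, 10.1], "gripper": 50},
  {"slide": [0, 0, 8], "turn": [0, 0, 10.1], "gripper": 50},
  {"slide": [0, 0, 8], "turn": [0, 0, 10.1], "gripper": 50},
  {"slide": [0, 0, 8], "turn": [0, 0, 10.1], "gripper": 50},
  {"slide": [0, 0, 8], "turn": [0, 0, 10.1], "gripper": 50},
  {"slide": [3, -45.4, 0], "turn": [0, 0, 0], "gripper": 50},
  {"slide": [3, -45.4, 0], "turn": [0, 0, 0], "gripper": 50},
  {"slide": [0, 0, 0], "turn": [0, 0, 0], "gripper": 50},
])

```text
time_s: 16.08
tool_pos: [493.4, 272.5, 237.9]
tcp_rot: [2.009, 2.415, 0.0]
wrist_force: [0.0, 0.7, 0.0]
finger_gap: 0.586
```

Run:
```python
from h import *
st(); c=robot.calibration("wrist"); im=robot.capture("wrist"); 
for p in ((495.1,272.6,151),): 
    u=proj(c,p); print(u); cv2.drawMarker(im,tuple(int(v) for v in u),(0,0,255),0,12,1)
cv2.imwrite("pics/w13.png",im); np.savez("w13.npz",K=c["K"],pose=c["pose"])
```

```text
t 16.07 tcp [493.36 272.54 237.92] z [ 0.  0. -1.] x [-0.18  0.98  0.  ] F [0.04 0.66 0.03] gap 50.1 q [0.37 0.13 1.47 0.   1.55 0.18]
[324.35 248.09]
```

View pics/w13.png

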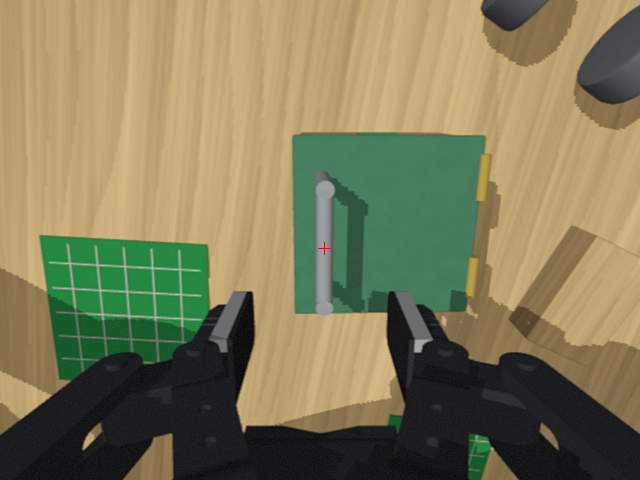

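The bar runs (324,189)–(324,308), centred under the jaws, with its axis along the pads. Descend and pinch.

move_arm([
  {"slide": [0, 1.7, 40], "turn": [0, 0, 0], "gripper": 50},
  {"slide": [0, 0, 40], "turn": [0, 0, 0], "gripper": 50},
  {"slide": [0, 0, 22], "turn": [0, 0, 0], "gripper": 50},
  {"slide": [0, 0, 0], "turn": [0, 0, 0], "gripper": 3},
  {"slide": [0, 0, 0], "turn": [0, 0, 0], "gripper": 3},
  {"slide": [0, 0, 0], "turn": [0, 0, 0], "gripper": 3},
  {"slide": [0, 0, 0], "turn": [0, 0, 0], "gripper": 3},
  {"slide": [0, 0, 0], "turn": [0, 0, 0], "gripper": 3},
  {"slide": [0, 0, 0], "turn": [0, 0, 0], "gripper": 3},
], squeeze=30)

```text
time_s: 17.25
tool_pos: [495.6, 272.9, 136.3]
tcp_rot: [-2.006, -2.415, 0.005]
wrist_force: [-22.1, -7.0, 7.7]
finger_gap: 0.104
```

Run:
```python
from h import *
o,r=st(); cv2.imwrite("pics/w14.png",robot.capture("wrist"))
# plan arc rows, tool tilt: lean so that body goes +x: final tilt 16 deg
a=np.radians(10.4); X=np.array([np.cos(a),np.sin(a),0]); Z=np.array([0,0,1.])
def bar(th): return X*(-105*np.cos(th)+46*np.sin(th))+Z*(105*np.sin(th)+46*np.cos(th))
p=o["tool_pos"]; N=20; ths=np.linspace(0,1.6,N+1)
g=np.array([0,0,-11.])  # grasp point in tool
rot=r.copy(); pc=p.copy(); b0=bar(0); gp=p+r@g
tx=r[:,0]; print("tool x",r[:,0],"tool y",r[:,1])
til=np.concatenate([np.zeros(11),np.linspace(0,16,10)])
for i in range(1,N+1):
    # tilt about tool x: sign chosen so that tool z (down) moves toward -X
    R1=R.from_euler("x",til[i],degrees=True).as_matrix()
    # new orientation
    nr=r@R1
    target=gp+bar(ths[i])-b0-nr@g
    s=rot.T@(target-pc); print(i,round(ths[i],2),"slide",s.round(1),"turn",round(til[i]-til[i-1],2),"tcp",target.round(1),"toolz",nr[:,2].round(2))
    rot=nr; pc=target
```

```text
t 17.25 tcp [495.6  272.87 136.34] z [-0. -0. -1.] x [-0.18  0.98 -0.  ] F [-22.09  -7.02   7.7 ] gap 8.9 q [0.37 0.19 1.6  0.   1.35 0.18]
tool x [-0.18  0.98 -0.  ] tool y [ 0.98  0.18 -0.  ]
1 0.08 slide [-0.   4.  -8.3] turn 0.0 tcp [499.5 273.6 144.6] toolz [-0. -0. -1.]
2 0.16 slide [-0.   4.6 -7.9] turn 0.0 tcp [504.1 274.4 152.5] toolz [-0. -0. -1.]
3 0.24 slide [-0.   5.2 -7.5] turn 0.0 tcp [509.3 275.4 160. ] toolz [-0. -0. -1.]
4 0.32 slide [-0.   5.8 -7.1] turn 0.0 tcp [515.1 276.4 167. ] toolz [-0. -0. -1.]
5 0.4 slide [-0.   6.4 -6.6] turn 0.0 tcp [521.4 277.6 173.6] toolz [-0. -0. -1.]
6 0.48 slide [-0.   6.9 -6.1] turn 0.0 tcp [528.2 278.8 179.6] toolz [-0. -0. -1.]
7 0.56 slide [-0.   7.3 -5.5] turn 0.0 tcp [535.4 280.2 185.1] toolz [-0. -0. -1.]
8 0.64 slide [-0.   7.8 -4.9] turn 0.0 tcp [543.1 281.6 189.9] toolz [-0. -0. -1.]
9 0.72 slide [-0.   8.1 -4.2] turn 0.0 tcp [551.1 283.  194.2] toolz [-0. -0. -1.]
10 0.8 slide [-0.   8.4 -3.6] turn 0.0 tcp [559.4 284.6 197.7] toolz [-0. -0. -1.]
11 0.88 slide [-0.   8.7 -2.9] turn 0.0 tcp [567.9 286.1 200.6] toolz [-0. -0. -1.]
12 0.96 slide [-0.   8.6 -2.2] turn 1.78 tcp [576.4 287.7 202.7] toolz [-0.03 -0.01 -1.  ]
13 1.04 slide [-0.   8.7 -1.8] turn 1.78 tcp [584.9 289.3 204.2] toolz [-0.06 -0.01 -1.  ]
14 1.12 slide [-0.   8.7 -1.3] turn 1.78 tcp [593.6 290.9 204.9] toolz [-0.09 -0.02 -1.  ]
15 1.2 slide [-0.   8.8 -0.9] turn 1.78 tcp [602.3 292.4 205. ] toolz [-0.13 -0.02 -0.99]
16 1.28 slide [-0.   8.8 -0.4] turn 1.78 tcp [610.9 294.  204.3] toolz [-0.16 -0.03 -0.99]
17 1.36 slide [-0.   8.8  0. ] turn 1.78 tcp [619.5 295.6 202.8] toolz [-0.19 -0.04 -0.98]
18 1.44 slide [-0.   8.8  0.5] turn 1.78 tcp [627.9 297.1 200.7] toolz [-0.22 -0.04 -0.98]
19 1.52 slide [-0.   8.8  0.9] turn 1.78 tcp [636.2 298.7 197.9] toolz [-0.24 -0.05 -0.97]
20 1.6 slide [-0.   8.7  1.4] turn 1.78 tcp [644.1 300.1 194.4] toolz [-0.27 -0.05 -0.96]
```

View pics/w14.png

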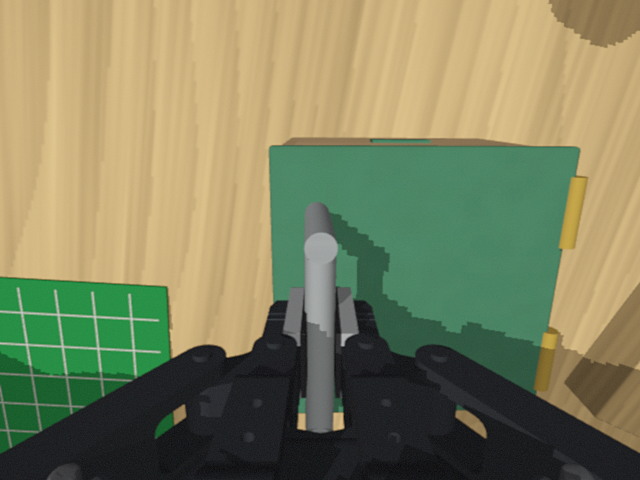

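The bar is pinched (gap 8.9 mm). There is a side load of −22 N, so I'll relieve about 2 mm in the first row and then follow the arc.

move_arm([
  {"slide": [0, 2, -8.3], "turn": [0, 0, 0], "gripper": 3},
  {"slide": [0, 4.6, -7.9], "turn": [0, 0, 0], "gripper": 3},
  {"slide": [0, 5.2, -7.5], "turn": [0, 0, 0], "gripper": 3},
  {"slide": [0, 5.8, -7.1], "turn": [0, 0, 0], "gripper": 3},
  {"slide": [0, 6.4, -6.6], "turn": [0, 0, 0], "gripper": 3},
  {"slide": [0, 6.9, -6.1], "turn": [0, 0, 0], "gripper": 3},
])

```text
time_s: 18.05
tool_pos: [528.0, 278.8, 179.4]
tcp_rot: [2.007, 2.417, -0.001]
wrist_force: [0.5, -4.7, -4.0]
finger_gap: 0.11
```

Run:
```python
from h import *
st(); cv2.imwrite("pics/w15.png",robot.capture("wrist"))
```

```text
t 18.05 tcp [527.97 278.81 179.37] z [-0. -0. -1.] x [-0.18  0.98 -0.  ] F [ 0.47 -4.71 -4.03] gap 9.4 q [ 0.36  0.22  1.47 -0.    1.45  0.17]
```

View pics/w15.png

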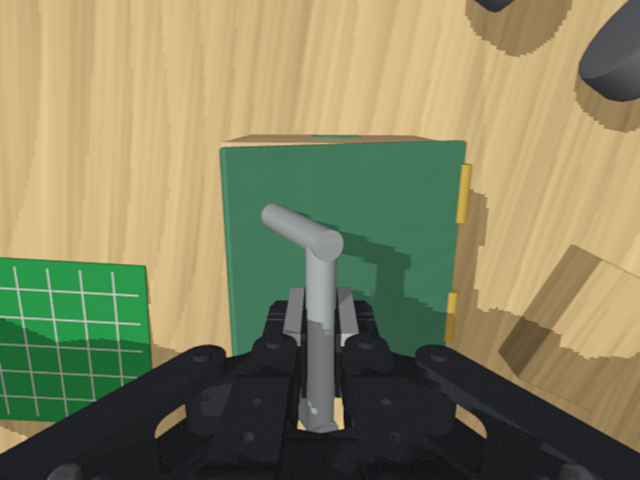

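The flap follows the fingers, the bar still in the pads at (325,245), with low forces. Continue the arc.

move_arm([
  {"slide": [0, 7.3, -5.5], "turn": [0, 0, 0], "gripper": 3},
  {"slide": [0, 7.8, -4.9], "turn": [0, 0, 0], "gripper": 3},
  {"slide": [0, 8.1, -4.2], "turn": [0, 0, 0], "gripper": 3},
  {"slide": [0, 8.4, -3.6], "turn": [0, 0, 0], "gripper": 3},
  {"slide": [0, 8.7, -2.9], "turn": [0, 0, 0], "gripper": 3},
  {"slide": [0, 8.6, -2.2], "turn": [1.8, 0, 0], "gripper": 3},
  {"slide": [0, 8.7, -1.8], "turn": [1.8, 0, 0], "gripper": 3},
  {"slide": [0, 8.7, -1.3], "turn": [1.8, 0, 0], "gripper": 3},
])

```text
time_s: 19.1
tool_pos: [593.3, 290.9, 205.3]
tcp_rot: [-1.967, -2.369, 0.113]
wrist_force: [-2.4, -6.8, 0.9]
finger_gap: 0.101
```

Run:
```python
from h import *
st(); cv2.imwrite("pics/w16.png",robot.capture("wrist"))
```

```text
t 19.1 tcp [593.35 290.88 205.29] z [-0.09 -0.02 -1.  ] x [-0.18  0.98 -0.  ] F [-2.39 -6.82  0.88] gap 8.7 q [0.33 0.4  1.19 0.01 1.64 0.15]
```

View pics/w16.png

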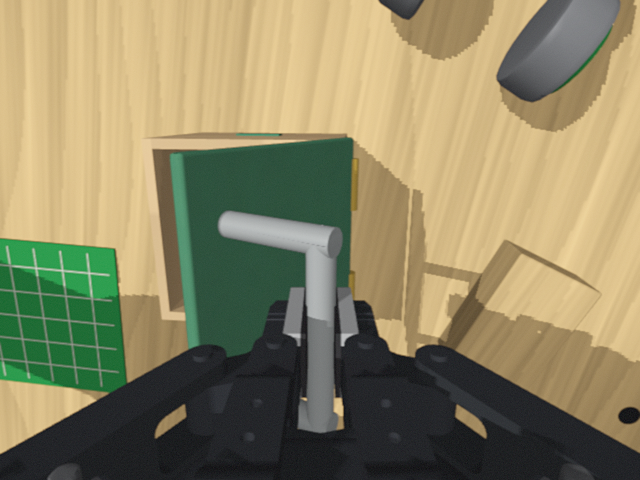

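Run:
```python
from h import *
a=np.radians(10.4); X=np.array([np.cos(a),np.sin(a),0]); Z=np.array([0,0,1.])
def bar(th): return X*(-105*np.cos(th)+46*np.sin(th))+Z*(105*np.sin(th)+46*np.cos(th))
o=robot.observe(); rot=R.from_rotvec(o["tcp_rot"]).as_matrix(); pc=o["tool_pos"].copy(); g=np.array([0,0,-11.]); gp=pc+rot@g
ths=np.linspace(1.12,1.62,8); r=rot.copy()
for i in range(1,8):
    nr=r@R.from_euler("x",3*i,degrees=True).as_matrix()
    t=gp+bar(ths[i])-bar(ths[0])-nr@g; print(round(ths[i],2),(rot.T@(t-pc)).round(1),t.round(1)); rot=nr;pc=t
```

```text
1.19 [-0.   7.6 -0.8] [601.8 292.4 205. ]
1.26 [-0.   7.6 -0.7] [609.3 293.8 204.5]
1.33 [-0.   7.6 -0.5] [616.7 295.2 203.5]
1.41 [-0.   7.6 -0.4] [624.1 296.5 202. ]
1.48 [-0.   7.6 -0.2] [631.3 297.8 199.9]
1.55 [-0.   7.6 -0. ] [638.3 299.1 197.2]
1.62 [-0.   7.6  0.1] [645.1 300.4 194.1]
```

move_arm([
  {"slide": [0, 7.6, -0.8], "turn": [3, 0, 0], "gripper": 3},
  {"slide": [0, 7.6, -0.7], "turn": [3, 0, 0], "gripper": 3},
  {"slide": [0, 7.6, -0.5], "turn": [3, 0, 0], "gripper": 3},
  {"slide": [0, 7.6, -0.4], "turn": [3, 0, 0], "gripper": 3},
])

```text
time_s: 19.65
tool_pos: [623.0, 296.4, 201.8]
tcp_rot: [-1.87, -2.251, 0.347]
wrist_force: [-2.8, -5.9, 1.0]
finger_gap: 0.101
```

move_arm([
  {"slide": [0, 7.6, -0.2], "turn": [3, 0, 0], "gripper": 3},
  {"slide": [0, 7.6, 0], "turn": [3, 0, 0], "gripper": 3},
  {"slide": [0, 7.6, 0.1], "turn": [3, 0, 0], "gripper": 3},
  {"slide": [0, 0, 0], "turn": [0, 0, 0], "gripper": 3},
])

```text
time_s: 20.15
tool_pos: [644.8, 300.4, 193.0]
tcp_rot: [-1.792, -2.156, 0.507]
wrist_force: [1.6, -6.0, -3.3]
finger_gap: 0.104
```

Run:
```python
from h import *
st(); cv2.imwrite("pics/w17.png",robot.capture("wrist"));im=robot.capture("scene"); crop(im,310,460,130,250,5,"pics/s17.png")
```

```text
t 20.15 tcp [644.84 300.36 192.95] z [-0.44 -0.08 -0.9 ] x [-0.18  0.98 -0.  ] F [ 1.62 -5.95 -3.26] gap 8.9 q [0.3  0.79 0.68 0.06 2.13 0.14]
```

View pics/w17.png

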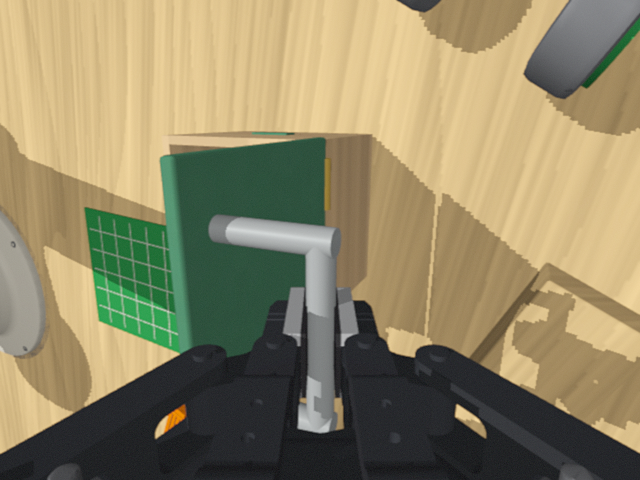

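View pics/s17.png

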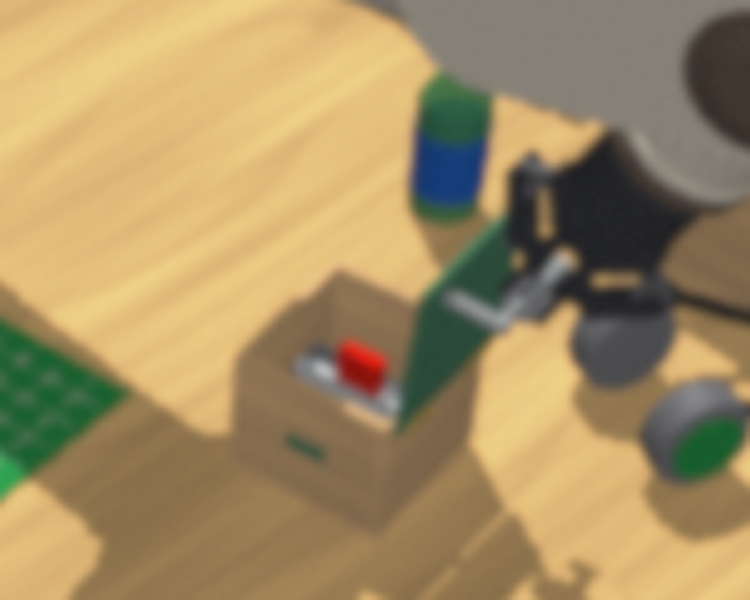

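The flap stands at about 1.62 rad, and the red tab and plate show in the scene view at (362,365) in the crop. The plate runs along the box's x. Release and back off along the fingers.

move_arm([
  {"slide": [0, 0, 0], "turn": [0, 0, 0], "gripper": 26},
  {"slide": [0, 0, 0], "turn": [0, 0, 0], "gripper": 26},
  {"slide": [0, 0, 0], "turn": [0, 0, 0], "gripper": 26},
  {"slide": [0, 0, -20], "turn": [0, 0, 0], "gripper": 26},
  {"slide": [0, 0, -40], "turn": [0, 0, 0], "gripper": 26},
  {"slide": [0, 0, -40], "turn": [0, 0, 0], "gripper": 26},
  {"slide": [0, 0, 0], "turn": [0, 0, 0], "gripper": 26},
])

```text
time_s: 21.12
tool_pos: [684.1, 308.6, 272.6]
tcp_rot: [-1.793, -2.159, 0.501]
wrist_force: [0.3, -0.2, -0.8]
finger_gap: 0.306
```

Run:
```python
from h import *
o,r=st(); cv2.imwrite("pics/w18.png",robot.capture("wrist"))
# next: target TCP above box, box-frame, vertical, z 330; keep yaw: untilt -25.8
a=np.radians(10.4);X=np.array([np.cos(a),np.sin(a),0])
bc=np.array([598.4,291.5,0])-62*X; print("box centre",bc)
print("untilt needed deg",np.degrees(np.arctan2(-(r[:,2]@X),-r[2,2])))
```

```text
t 21.12 tcp [684.09 308.6  272.64] z [-0.43 -0.08 -0.9 ] x [-0.18  0.98  0.  ] F [ 0.26 -0.2  -0.81] gap 26.1 q [0.3  0.97 0.22 0.08 2.41 0.16]
box centre [537.42 280.31   0.  ]
untilt needed deg 26.186984516291755
```

View pics/w18.png

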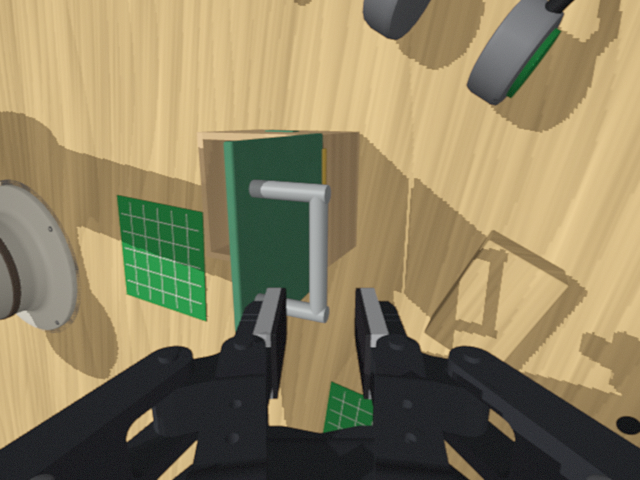

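move_arm([
  {"slide": [0, 0, 0], "turn": [-8.7, 0, 0], "gripper": 26},
  {"slide": [0, 0, 0], "turn": [-8.7, 0, 0], "gripper": 26},
  {"slide": [0, 0, 0], "turn": [-8.7, 0, 0], "gripper": 26},
  {"slide": [0, -49.8, 0], "turn": [0, 0, 0], "gripper": 26},
  {"slide": [0, -49.8, 0], "turn": [0, 0, 0], "gripper": 50},
  {"slide": [0, -49.8, 0], "turn": [0, 0, 0], "gripper": 50},
])

```text
time_s: 21.92
tool_pos: [534.5, 281.3, 279.5]
tcp_rot: [-1.982, -2.384, 0.073]
wrist_force: [-0.2, 0.8, 0.7]
finger_gap: 0.583
```

move_arm([
  {"slide": [0, 0, 0], "turn": [0, 0, -10], "gripper": 60},
  {"slide": [0, 0, 0], "turn": [0, 0, -10], "gripper": 60},
  {"slide": [0, 0, 0], "turn": [0, 0, -10], "gripper": 60},
  {"slide": [0, 0, 0], "turn": [0, 0, -10], "gripper": 60},
  {"slide": [0, 0, 0], "turn": [0, 0, -10], "gripper": 60},
  {"slide": [0, 0, 0], "turn": [0, 0, -10], "gripper": 60},
  {"slide": [0, 0, 0], "turn": [0, 0, -10], "gripper": 60},
  {"slide": [0, 0, 0], "turn": [0, 0, -10], "gripper": 60},
  {"slide": [0, 0, 0], "turn": [0, 0, -10], "gripper": 60},
  {"slide": [0, 0, 0], "turn": [0, 0, 0], "gripper": 60},
])

```text
time_s: 23.18
tool_pos: [536.5, 281.8, 279.8]
tcp_rot: [0.281, -3.067, 0.007]
wrist_force: [0.5, -1.0, -0.0]
finger_gap: 0.697
```

Run:
```python
from h import *
o,r=st(); c=robot.calibration("wrist"); cv2.imwrite("pics/w19.png",robot.capture("wrist")); np.savez("w19.npz",K=c["K"],pose=c["pose"])
```

```text
t 23.18 tcp [536.54 281.79 279.78] z [-0.06 -0.01 -1.  ] x [-0.98 -0.18  0.06] F [ 0.49 -0.98 -0.02] gap 59.5 q [ 0.35  0.25  1.24  0.01  1.71 -1.4 ]
```

View pics/w19.png

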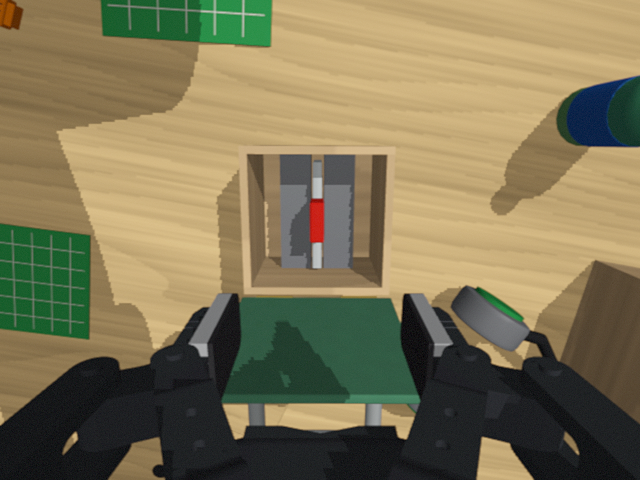

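The tab's red top shows at (311–324, 199–242), in line with the plate and the tool x. A tilt of about 3.5° remains and should be removed.

Run:
```python
from h import *
c=dict(np.load("w19.npz")); im=cv2.imread("pics/w19.png"); crop(im,235,400,140,300,4,"pics/e19.png")
m=((im[:,:,2]>150)&(im[:,:,1]<60)&(im[:,:,0]<60)).astype(np.uint8); m[:, :290]=0;m[:,350:]=0;m[280:]=0
ys,xs=np.where(m); print(xs.min(),xs.max(),ys.min(),ys.max(),cv2.minAreaRect(np.column_stack([xs,ys]).astype(np.float32)))
for z in (91,):
    a,b=ray(c,(317.5,199),z),ray(c,(317.5,242.5),z); print(a,b,np.linalg.norm(b-a),(a+b)/2)
    w=ray(c,(311,220),z)-ray(c,(324.5,220),z); print("w",np.linalg.norm(w))
a,b=ray(c,(317.5,160),61),ray(c,(317.5,269),61); print("plate",a,b,np.linalg.norm(b-a),(a+b)/2, np.degrees(np.arctan2((b-a)[1],(b-a)[0])))
# box rim inner corners z=100
q=[ray(c,p,100) for p in ((247,153),(387,153),(391,290),(243,291))]; print(np.array(q)[:,:2],np.mean(q,0))
o,r=st()
yaw=np.arctan2(r[1,0],r[0,0]); print("yaw",np.degrees(yaw)%360)
D=np.column_stack([[np.cos(yaw),np.sin(yaw),0],[np.sin(yaw),-np.cos(yaw),0],[0,0,-1]])
print("turn needed",np.degrees(R.from_matrix(r.T@D).as_rotvec()))
```

```text
310 323 202 241 ((316.5, 221.5), (39.0, 13.0), 90.0)
[517.62 277.25  91.  ] [553.29 283.78  91.  ] 36.25464797275594 [535.46 280.52  91.  ]
w 11.057956490510543
plate [488.25 271.71  61.  ] [585.17 289.46  61.  ] 98.53435051523422 [536.71 280.58  61.  ] 10.377982596085802
[[491.33 217.43]
 [471.79 323.21]
 [579.93 350.64]
 [603.01 230.16]] [536.51 280.36 100.  ]
t 23.23 tcp [536.78 281.82 280.03] z [-0.06 -0.01 -1.  ] x [-0.98 -0.18  0.06] F [-0.36 -0.58 -0.74] gap 60.0 q [ 0.35  0.25  1.24  0.01  1.71 -1.4 ]
yaw 190.28698727235448
turn needed [ 0.04 -3.51 -0.  ]
```

View pics/e19.png

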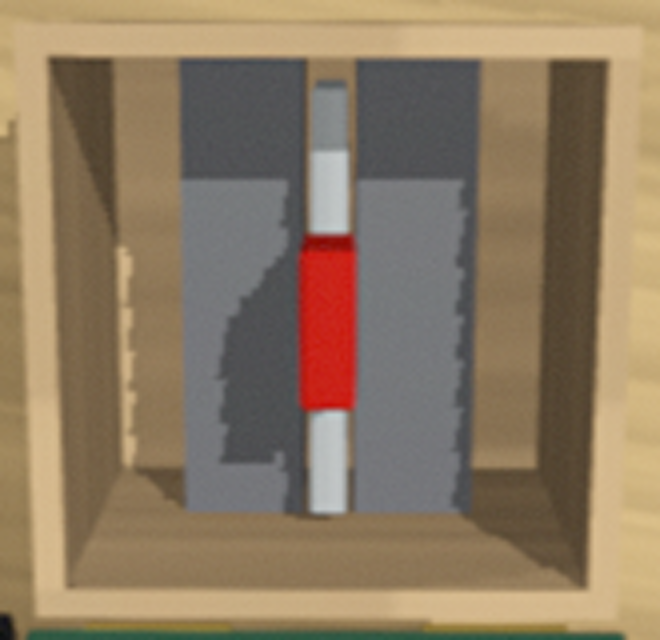

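move_arm([
  {"slide": [0, 0, 0], "turn": [0, -3.5, 0], "gripper": 60},
  {"slide": [0.7, -1.2, 0], "turn": [0, 0, 0], "gripper": 60},
  {"slide": [0, 0, 50], "turn": [0, 0, 0], "gripper": 60},
  {"slide": [0, 0, 50], "turn": [0, 0, 0], "gripper": 60},
  {"slide": [0, 0, 40], "turn": [0, 0, 0], "gripper": 60},
  {"slide": [0, 0, 0], "turn": [0, 0, 0], "gripper": 60},
  {"slide": [0, 0, 0], "turn": [0, 0, 0], "gripper": 60},
])

```text
time_s: 24.1
tool_pos: [538.0, 281.2, 142.8]
tcp_rot: [-0.286, 3.126, 0.003]
wrist_force: [-0.7, 0.0, 1.6]
finger_gap: 0.7
```

Run:
```python
from h import *
o,r=st(); c=robot.calibration("wrist"); im=robot.capture("wrist")
u=proj(c,(536.3,280.5,91)); cv2.drawMarker(im,tuple(int(v) for v in u),(255,255,0),0,12,1)
cv2.imwrite("pics/w20.png",im)
cv2.imwrite("pics/s20.png",robot.capture("scene")[100:280,260:500].repeat(3,0).repeat(3,1))
```

```text
t 24.1 tcp [538.03 281.17 142.76] z [ 0.  0. -1.] x [-0.98 -0.18 -0.  ] F [-0.68  0.03  1.58] gap 59.8 q [ 0.35  0.26  1.5   0.    1.38 -1.4 ]
```

View pics/w20.png

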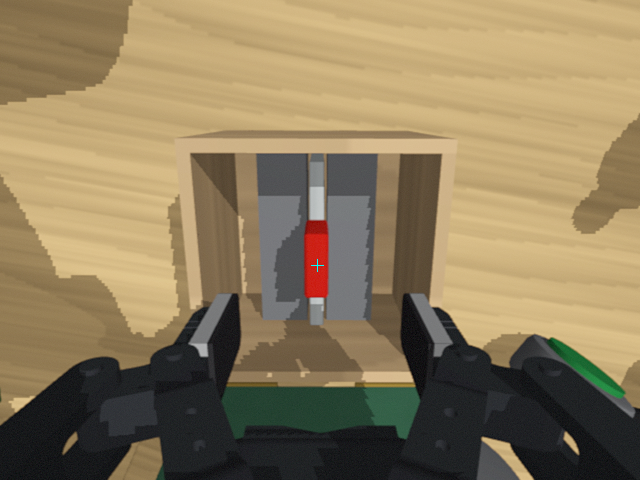

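View pics/s20.png

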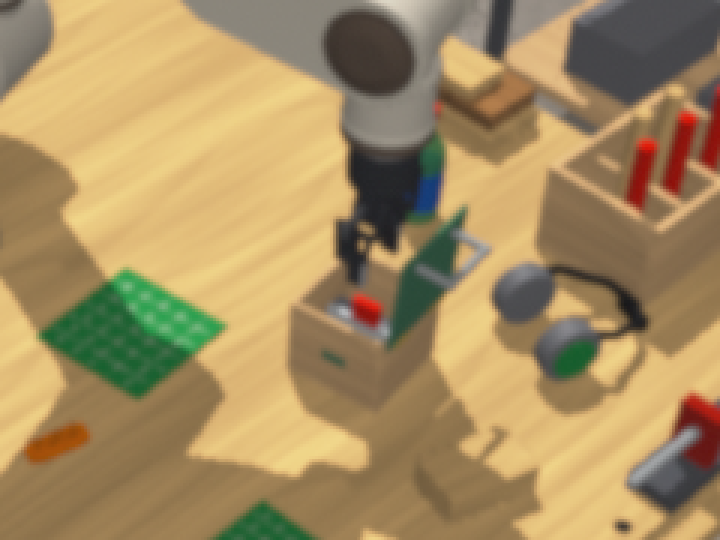

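move_arm([
  {"slide": [1.5, -1, 35], "turn": [0, 0, 0], "gripper": 60},
  {"slide": [0, 0, 28], "turn": [0, 0, 0], "gripper": 55},
  {"slide": [0, 0, 10], "turn": [0, 0, 0], "gripper": 40},
  {"slide": [0, 0, 0], "turn": [0, 0, 0], "gripper": 4},
  {"slide": [0, 0, 0], "turn": [0, 0, 0], "gripper": 4},
  {"slide": [0, 0, 0], "turn": [0, 0, 0], "gripper": 4},
  {"slide": [0, 0, 0], "turn": [0, 0, 0], "gripper": 4},
  {"slide": [0, 0, 0], "turn": [0, 0, 0], "gripper": 4},
  {"slide": [0, 0, 0], "turn": [0, 0, 0], "gripper": 4},
], squeeze=70)

```text
time_s: 25.32
tool_pos: [537.0, 280.1, 69.5]
tcp_rot: [-0.287, 3.125, 0.003]
wrist_force: [-0.2, 0.2, 7.2]
finger_gap: 0.126
```

Run:
```python
from h import *
o,r=st(); cv2.imwrite("pics/w21.png",robot.capture("wrist"))
```

```text
t 25.32 tcp [537.   280.12  69.54] z [ 0.  0. -1.] x [-0.98 -0.18 -0.  ] F [-0.21  0.22  7.22] gap 10.8 q [ 0.35  0.32  1.58  0.    1.23 -1.4 ]
```

View pics/w21.png

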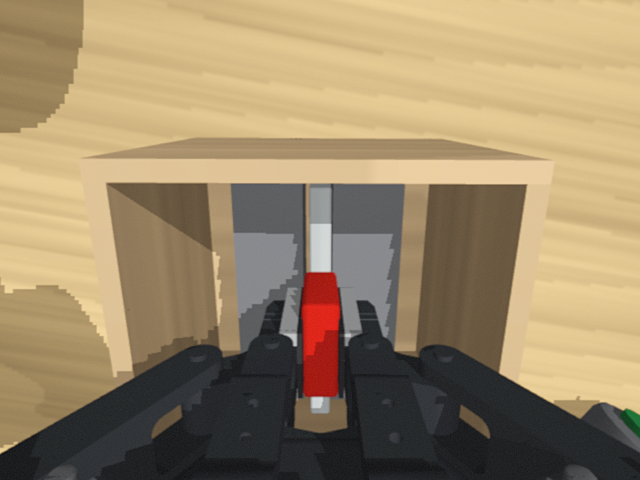

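The tab is gripped (gap 10.8 mm). Lift straight up.

move_arm([
  {"slide": [0, 0, -10], "turn": [0, 0, 0], "gripper": 4},
  {"slide": [0, 0, -20], "turn": [0, 0, 0], "gripper": 4},
  {"slide": [0, 0, -30], "turn": [0, 0, 0], "gripper": 4},
  {"slide": [0, 0, -30], "turn": [0, 0, 0], "gripper": 4},
  {"slide": [0, 0, -30], "turn": [0, 0, 0], "gripper": 4},
  {"slide": [0, 0, -20], "turn": [0, 0, 0], "gripper": 4},
  {"slide": [0, 0, 0], "turn": [0, 0, 0], "gripper": 4},
])

```text
time_s: 26.25
tool_pos: [536.6, 279.8, 210.0]
tcp_rot: [-0.287, 3.125, 0.003]
wrist_force: [-0.3, -0.2, -1.0]
finger_gap: 0.128
```

Run:
```python
from h import *
o,r=st(); cv2.imwrite("pics/w22.png",robot.capture("wrist"))
cv2.imwrite("pics/s22.png",robot.capture("scene")[100:280,260:500].repeat(3,0).repeat(3,1))
c=dict(np.load("w1.npz")); im=cv2.imread("pics/w1.png"); crop(im,350,500,250,380,5,"pics/m1.png")
t=cv2.imread("pics/top0.png"); m=((t[:,:,1]>80)&(t[:,:,2]<60)&(t[:,:,0]<110)).astype(np.uint8); m[:170]=0;m[222:]=0;m[:,:285]=0;m[:,340:]=0
m=cv2.morphologyEx(m,cv2.MORPH_CLOSE,np.ones((7,7))); ys,xs=np.where(m); b=cv2.minAreaRect(np.column_stack([xs,ys]).astype(np.float32)); print(b)
ct=robot.calibration("top"); print("top mat",ray(ct,b[0],2),[ray(ct,p,2)[:2].round(0).tolist() for p in cv2.boxPoints(b)])
```

```text
t 26.25 tcp [536.58 279.85 210.01] z [ 0.  0. -1.] x [-0.98 -0.18 -0.  ] F [-0.3  -0.21 -0.96] gap 10.9 q [ 0.35  0.22  1.41  0.    1.5  -1.4 ]
((312.52996826171875, 196.87921142578125), (39.823455810546875, 40.11202621459961), 85.48600769042969)
top mat [675.35  -6.61   2.  ] [[733.0, 56.0], [738.0, -63.0], [619.0, -68.0], [613.0, 49.0]]
```

View pics/w22.png

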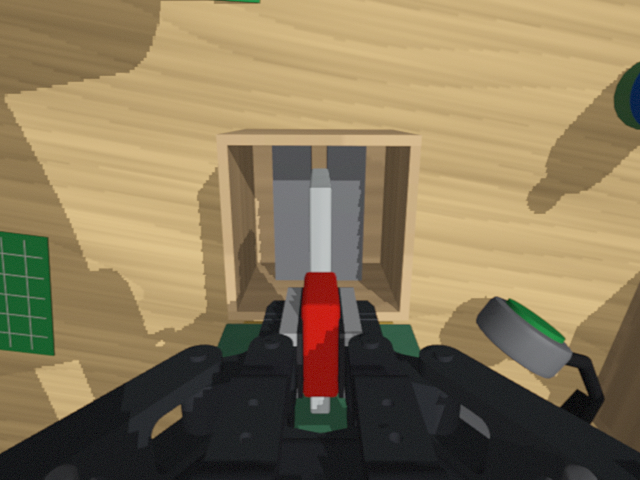

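View pics/s22.png

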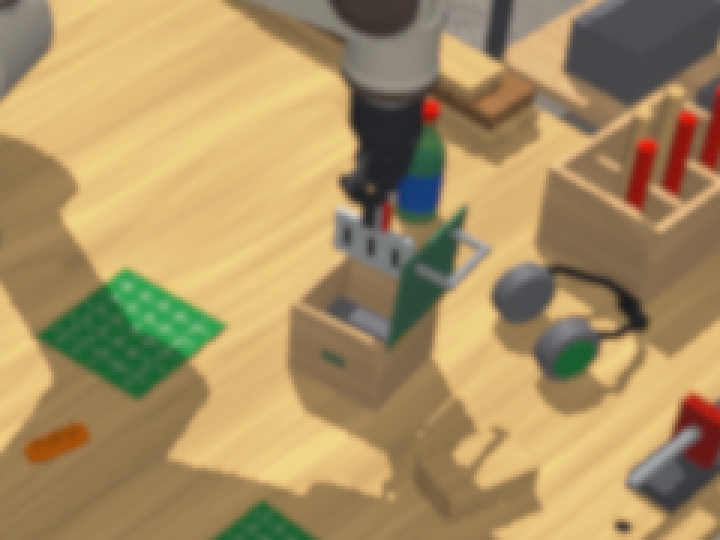

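View pics/m1.png

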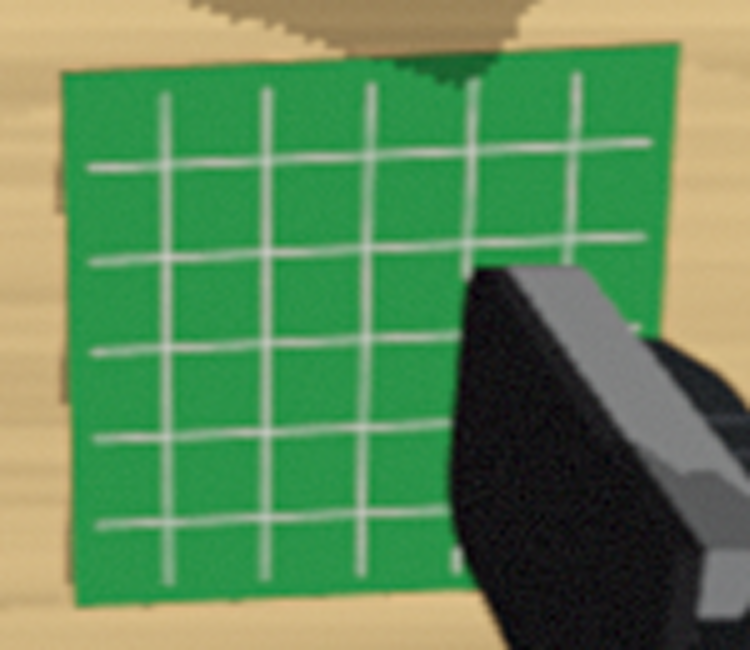

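move_arm([
  {"slide": [0, -30, 0], "turn": [0, 0, 0], "gripper": 4},
  {"slide": [0, -40, 0], "turn": [0, 0, 0], "gripper": 4},
  {"slide": [0, -40, 0], "turn": [0, 0, 0], "gripper": 4},
  {"slide": [0, -40, 0], "turn": [0, 0, 0], "gripper": 4},
  {"slide": [0, -40, 0], "turn": [0, 0, 0], "gripper": 4},
  {"slide": [-21.2, -29.2, 0], "turn": [0, 0, 0], "gripper": 4},
  {"slide": [-21.2, -29.2, 0], "turn": [0, 0, 0], "gripper": 4},
  {"slide": [-21.2, -29.2, 0], "turn": [0, 0, 0], "gripper": 4},
  {"slide": [-12, -16, 0], "turn": [0, 0, 0], "gripper": 4},
  {"slide": [-9.2, -13.3, 0], "turn": [0, 0, 0], "gripper": 4},
  {"slide": [0, 0, 0], "turn": [0, 0, 0], "gripper": 4},
  {"slide": [0, 0, 0], "turn": [0, 0, 0], "gripper": 4},
])

```text
time_s: 27.85
tool_pos: [675.0, -6.1, 207.5]
tcp_rot: [-0.288, 3.128, 0.002]
wrist_force: [-0.4, 0.2, -0.6]
finger_gap: 0.127
```

Run:
```python
from h import *
o,r=st(); c=dict(np.load("w1.npz")); print("mat w1",ray(c,(423.2,318.4),2))
cw=robot.calibration("wrist"); np.savez("w23.npz",K=cw["K"],pose=cw["pose"])
cv2.imwrite("pics/w23.png",robot.capture("wrist")); cv2.imwrite("pics/t23.png",robot.capture("top")); cv2.imwrite("pics/s23.png",robot.capture("scene"))
```

```text
t 27.85 tcp [675.01  -6.14 207.53] z [ 0.  0. -1.] x [-0.98 -0.18 -0.  ] F [-0.44  0.21 -0.65] gap 10.8 q [-0.12  0.37  1.23  0.    1.54 -1.88]
mat w1 [674.75  -5.09   2.  ]
```

View pics/w23.png

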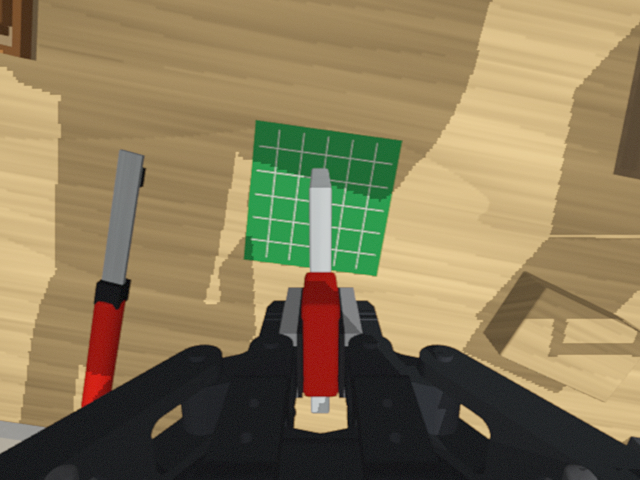

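View pics/t23.png

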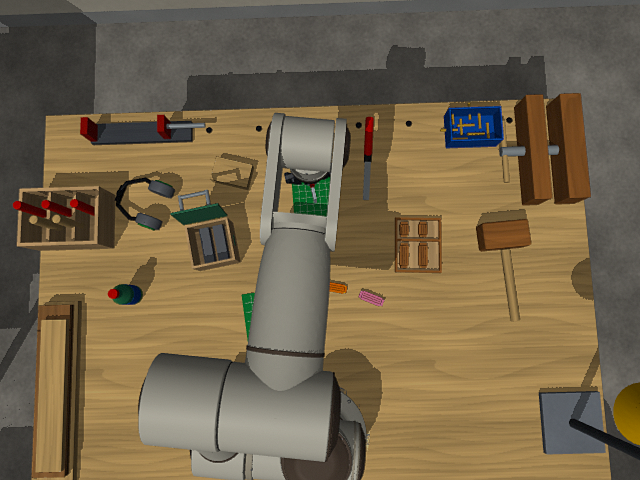

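View pics/s23.png

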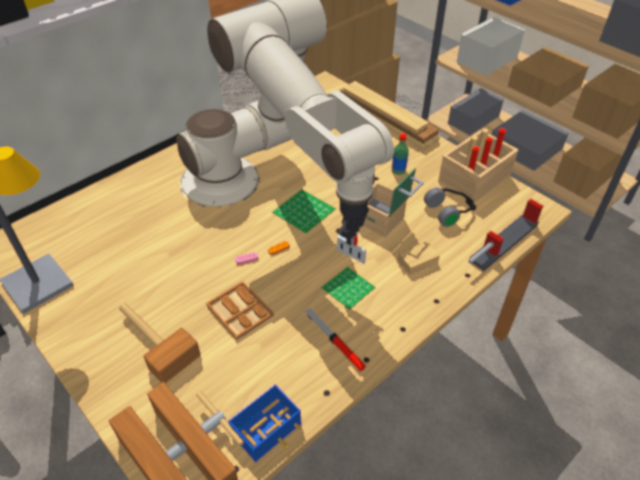

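The template hangs upright over the small mat: TCP (675,−6), mat centre (675,−6), lower edge about 144 mm up. Flap is open and all four tenons are in their rows. Settle, check, hand in.

move_arm([
  {"slide": [0, 0, 0], "turn": [0, 0, 0], "gripper": 4},
  {"slide": [0, 0, 0], "turn": [0, 0, 0], "gripper": 4},
  {"slide": [0, 0, 0], "turn": [0, 0, 0], "gripper": 4},
  {"slide": [0, 0, 0], "turn": [0, 0, 0], "gripper": 4},
])

```text
time_s: 28.5
tool_pos: [675.4, -6.6, 207.7]
tcp_rot: [-0.287, 3.128, 0.002]
wrist_force: [-0.5, -0.9, -1.2]
finger_gap: 0.129
```

Run:
```python
from h import *
o,r=st(); print(o["qd"]); print(robot.hand_in())
```

```text
t 28.5 tcp [675.41  -6.65 207.71] z [ 0.  0. -1.] x [-0.98 -0.18 -0.  ] F [-0.51 -0.93 -1.2 ] gap 11.0 q [-0.12  0.37  1.23  0.    1.54 -1.88]
[ 0.  0. -0.  0. -0.  0.]
the job is handed in; nothing more can be done
None
```

The job is done and handed in at 28.5 s, well inside the 72 s limit. I laid the short and then the long stray tenon flat in their rows, each parallel to the kept one. I then swung the flap up to about 1.62 rad and left it open. Last, I drew the template straight up by its red tab and carried it round the flap to the small mat.

**Last checks:**
- **Position:** the gripper is at (675.4, −6.6). The mat's middle measured about (675, −6) in two pictures.
- **Height:** the template's lower edge is about 144 mm above the bench. I worked this out from the gripper's height; I did not measure it in a picture.
- **Hold:** the tool is vertical, the joints are still and the grip is firm at an 11 mm gap.
- **Surroundings:** the last top and scene pictures show four tenons in the tray, the flap standing open and the other things where they were.

**Disagreements:**
- The measured tool height sat about 2–3 mm off the command at times.
- A side load of about 22 N appeared when I pinched the flap bar; it was gone once the flap began to move.
- Straightening the tool after the flap left a 3.5° tilt. I removed it before reaching for the tab.

No check failed.

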